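# Break out two nested beakers, stand markers and forceps in them and shut the locked drawer

### The arm

A 6-joint arm with a two-finger parallel gripper is mounted at the origin on a cart in front of the work surface, level with it; the furniture and walls round the work are solid. World frame = base frame: x ahead of the robot, y to its left, z up, the work surface at z = 0. Lengths are in m, angles in rad, forces in N, time in s.
With the tool pointing down it reaches from about 0.325 to 1 m from the base axis. Payload 5.1 kg.
Tool frame: the origin (TCP) lies midway between the tips of the shut fingers; the grasp point (between the pads) lies 19 mm behind it (r.tcp_to_grasp is the z of the grasp point in the tool frame, in m); z points along the fingers, y is the line along which they close (so a half turn about z gives the same grasp; the last joint's range is limited). The gripper opens to 85 mm and grips with 20 to 120 N. Pads are 22 mm wide; open, the fingers measure 114 mm over their backs; the gripper's body (76 mm by 85 mm) begins 54 mm behind the grasp point. The pads swing forward as they close: fully open they stand 13 mm farther back than shut.
Start: joints at [-1.345, 0.124, 1.65, -0, 1.367, -0.083], TCP at [0.198, -0.619, 0.231] pointing down, gripper open.
Joint ranges: [-2.61, 2.61], [-1.02, 2.33], [0.03, 2.71], [-1.35, 4.49], [0.32, 2.68], [-2.91, 2.91]. Speed limits (rad/s): [2.57, 2.57, 3.14, 3.14, 3.14, 3.14].

### API

Orientations are given as [roll, pitch, yaw] about the fixed x, y, z axes, in that order (R = Rz(yaw) Ry(pitch) Rx(roll)).
In Python, from workcell import r, cams gives the robot as it stands. The module is installed in compiled form; this text tells all that it offers.
- The arm moves only by the tool move_arm, never from a script. Its argument "rows" is a list of rows, each an object of numbers: "tx", "ty", "tz": the shift along the world's x, y, z as a fraction of full scale; "ax", "ay", "az": the turn, a rotation vector about the world's x, y, z as a fraction of full scale; "fingers": the closure, from 0 (fully open) to 1 (shut). A call has 1 to 8 rows; each row shifts and turns the commanded pose from where the row before left it; what a row does not reach is not made up. Full scale, the value 1, is 50 mm for a shift and 0.1 rad for a turn. A row lasts 1/8 s, in which the tool goes at most 62.5 mm and 10.7 degrees, less where a joint would pass 70% of its speed; a pose out of reach is approached as far as the arm can. A call with a number of a shift or a turn outside -1 to 1 is refused whole. A call with a gripper value outside its range is refused whole. The fingers move at their own pace and stop on an object; "squeeze" is the grip in N (left out, the last holds). Time passes only in rows, so rows that do not move let the fingers close. It gives the time, the measured TCP pose, the force, the opening and the grip force at its end, in the units of the state.
- r.get_obs(): the state, without advancing time (a new reading comes with each control period).
- cams.read_camera(name): name is "scene" or "side" or "wrist"; returns a dict with "frame" (480x640x3 uint8, red, green, blue), "intrinsics" (3x3 intrinsics, pixels), "k1" (the pictures are not rectified: a ray, as slopes to the right and down, at radius r is drawn at 1 + k1 r^2 times it, then the intrinsics apply), "extrinsics" (4x4, takes a point from camera to world coordinates); the wrist camera has in their place "mount" (4x4, takes a point from camera to tool coordinates, whose origin is the TCP and whose axes are the flange's). Camera axes: x right, y up, looking along -z (the intrinsics and any distortion apply to the point x, -y, -z); pixel columns grow to the right and rows downward; lengths in m; the calibration is good to about 2 mm. A picture is of the moment at which its call begins: read the wrist's pose just before it. There is no depth.
- r.finish_job(): hands the job in; it is judged then, once.
The state is a dict: "clock": time; "qpos": joint angles; "qvel": joint speeds; "tau": joint torques, N m; "ee_pos": TCP position; "ee_rot": TCP orientation; "ft_force": force on the tool from outside, world axes, zero at the start; "ft_torque": the same for the moment, N m; "grip_width": finger opening in m; "grasp_force": force on a finger pad.
Only numpy, scipy, OpenCV 4.12 (cv2) and the standard library are available. Lean on these libraries where they do the work, as an engineer would, in place of code of your own. Each camera call takes 0.05 s, during which the arm holds its last target. There are 200 camera calls.

### The job

Twist the two loose beakers off the nested stack one at a time: stand the top one upright on the square mat and the second on the round mat. Then stand every marker from the open drawer in the first and every forceps in the second, either end up; when the drawer is empty, press its slide's release lever and push it fully home. Leave the other bench things where they are.

Things in the scene. Friction and masses are not known exactly. Their poses are not given: they have to be found in the camera images.
- beaker_1: Top one of three nested white plastic twist-lock beakers: 86 mm high, 90 g. Origin: centre of underside, z to the mouth. Foot 47 mm in diameter (inside 42, floor at z = 4) up to a flat shoulder at z = 40 (ledge inside at 43), then a collar of 65 mm outer, 60 mm inner diameter; grasp the collar from outside. Two lips at own +-y under the rim stand 4 mm inward.
- beaker_1_rim (a point): Centre of beaker_1's mouth, z = 86. The lock between two nested beakers: keys under the shoulder sit 3 mm deep in rim notches of the beaker below; nibs on the foot lie 8 mm below lips of that beaker. So raise a beaker 4 to 6 mm, hold that height, turn it about 1 rad either way (0.6 to 1.5) round the vertical, then lift straight; it is clear after 42 mm more.
- beaker_2: Second beaker of the stack, same shape and lock as beaker_1, 46 mm lower; only the collar of each beaker shows while nested. A beaker pulled straight up without turning drags the next one along, or is held fast. Origin: centre of underside.
- stand: Fixed round black steel base, 104 mm in diameter, 12 mm high, in which the lowest beaker is fixed for good. Origin: centre of its underside, on the stack's axis. In its frame the underside of beaker_2 is at z = 58 mm, of beaker_1 at 104 mm, the rim of beaker_1 at 190 mm; at the start the beakers have the stand's yaw.
- square_mat: Fixed square black rubber mat on the bench, 90 x 90 mm, top 4 mm above the bench. Origin: its centre, at bench height.
- round_mat: Fixed round black rubber mat on the bench, 94 mm in diameter, top 4 mm above the bench. Origin: its centre, at bench height.
- instrument_unit: Fixed bench-top drawer unit of grey sheet steel, 230 mm deep (x), 240 wide (y), 85 high, front towards the robot (own -x); a card box 32 mm high stands on it. Origin: centre of the underside; front face of the carcass at own x = -115 mm.
- drawer (a joint): How far the drawer has been pushed home, in m: 0 fully out towards the robot, where it starts, locked by its slide; 0.205 fully home (front panel against the carcass). Tray 192 mm wide (y), smooth floor 30 mm above the bench, side walls up to 38, white front panel 240 wide, 12 thick, from 8 to 66 mm. Once unlocked it takes 2 to 4 N to push.
- drawer_front (a point): Middle of the outer face of the drawer's front panel, 37 mm above the bench; moves with the drawer. Axes as the unit's: the drawer opens along -x and is pushed home along +x. A pull strip, 70 mm wide (y), stands 8 mm proud of the panel along its top edge, 58 to 64 mm above the bench.
- slide_release (a joint): Angle in rad of the release lever, a rocker on the drawer's right-hand (own -y) slide: 0 at rest, 0.33 pad fully down (about 5.5 N on the pad); springs back. At rest its hook stops the drawer after 3 mm against a pin on the carcass. From 0.2 rad the hook is clear: keep it down until the drawer has gone home by 20 mm, then it may be let go.
- release_pad (a point): Middle of the top of the lever's black thumb pad, 22 mm long (x), 12 wide (y), 60 mm above the bench at rest, 9 mm lower when pressed; rides on the drawer, 104 mm right of its middle, 72 mm in front of the carcass at the start. A rib 12.5 mm from this point, at the pad's +x end, stands 7 mm above the pad: a fingertip on the pad can push the drawer home by it. Tray wall beside it: up to 38 mm.
- marker_a: Marker pen, black and blue, rigid, 125 mm long, 10 wide, 9 high as it lies; may be absent. Origin: middle of its length, on the underside; own y along its length, own x across. Starts in the drawer, fore and aft, 37 mm from its neighbours; on its smooth floor a fingertip pressed on it can draw it away from a wall.
- marker_b: Second marker pen, like marker_a, rigid, 125 mm long, 10 wide, 9 high as it lies; may be absent. Origin: middle of its length, on the underside; own y along its length, own x across. Starts in the drawer, fore and aft, 37 mm from its neighbours; on its smooth floor a fingertip pressed on it can draw it away from a wall.
- forceps_a: Steel forceps (joined end at own +y, points at own -y taper to 3 mm: hold nearer the joined end), rigid, 128 mm long, 12 wide, 9 high as it lies; may be absent. Origin: middle of its length, on the underside; own y along its length, own x across. Starts in the drawer, fore and aft, 37 mm from its neighbours; on its smooth floor a fingertip pressed on it can draw it away from a wall.
- forceps_b: Second steel forceps, like forceps_a, rigid, 128 mm long, 12 wide, 9 high as it lies; may be absent. Origin: middle of its length, on the underside; own y along its length, own x across. Starts in the drawer, fore and aft, 37 mm from its neighbours; on its smooth floor a fingertip pressed on it can draw it away from a wall.
- wash_bottle: Wash bottle with red cap, 70 mm wide, 164 mm high, behind the work; loose bystander. Origin: centre of the underside.
- sample_vial: Sample vial, 23 mm wide, 52 mm high; loose bystander. Origin: centre of the underside.
- suction_bulb: Rubber suction bulb, 72 x 45 x 44 mm; loose bystander. Origin: under its middle.
- label_tape: Roll of label tape, 68 mm wide, 19 mm high, lying at the right; loose bystander. Origin: centre of the underside.

How it is judged:
By the outcome, as a careful person would: the job done as asked, in the order asked, and still so for the second after the job is handed in, with the robot touching nothing.
Of marker_a, marker_b, forceps_a, forceps_b only 2 to 4 are there at a start; the rules pass over those that are not, and their reading is None.
At some moment in a run one of marker_a, marker_b, forceps_a, forceps_b may be knocked a few centimetres aside while the robot is not near it.
Once in a run the grip may slacken for a moment while it holds something.
It also fails if it takes over 210 s, if anything falls off the work surface, if the arm or the gripper's body presses on something with over 40 N, if the wrist force passes 120 N, or if a joint passes its speed limit or range.

## Working session

There is one attempt and no reset: what is moved stays moved. The work goes in short steps, Python scripts to look and compute and a tool call to move; the robot and the scene stay as the last step left them, time stands still between calls to the robot, and variables do not carry over. Pictures are saved under pics/ and viewed, at most 14 in all, crops included, and the job is handed in when it is done.

Besides the shell and the picture viewer there is one more tool, called after "Request:" by a JSON object that holds its "op" and its "data". move_arm: Moves the arm, as the interface text tells. Its arguments: {"type":"object","properties":{"rows":{"type":"array","items":{"type":"object","properties":{"tx":{"type":"number","minimum":-1,"maximum":1},"ty":{"type":"number","minimum":-1,"maximum":1},"tz":{"type":"number","minimum":-1,"maximum":1},"ax":{"type":"number","minimum":-1,"maximum":1},"ay":{"type":"number","minimum":-1,"maximum":1},"az":{"type":"number","minimum":-1,"maximum":1},"fingers":{"type":"number"}}}},"squeeze":{"type":"number"}},"required":["rows"]}

```bash
mkdir -p pics; cat > h.py <<'E'
import numpy as np, cv2
from scipy.spatial.transform import Rotation as R
from workcell import r, cams
def snap(name,fn,crop=None,scale=1):
    o=r.get_obs(); c=cams.read_camera(name)
    if 'mount' in c:
        T=np.eye(4);T[:3,:3]=R.from_euler('xyz',o['ee_rot']).as_matrix();T[:3,3]=o['ee_pos'];E=T@c['mount']
    else: E=c['extrinsics']
    np.savez(fn+'.npz',K=c['intrinsics'],k1=c['k1'],E=E,f=c['frame'])
    im=c['frame'][:,:,::-1]
    save(im,fn,crop,scale)
def save(im,fn,crop=None,scale=1):
    if crop: im=im[crop[1]:crop[3],crop[0]:crop[2]]
    cv2.imwrite('pics/'+fn+'.png',cv2.resize(im,None,fx=scale,fy=scale,interpolation=cv2.INTER_CUBIC))
def ray(fn,u,v):
    d=np.load(fn+'.npz');K=d['K'];k=float(d['k1'])
    p=np.array([(u-K[0,2])/K[0,0],(v-K[1,2])/K[1,1]]);s=p.copy()
    for _ in range(30): s=p/(1+k*(s@s))
    E=d['E'];D=E[:3,:3]@np.array([s[0],-s[1],-1.]);return E[:3,3],D
def atz(fn,u,v,z):
    o,D=ray(fn,u,v);return np.round(o+D*(z-o[2])/D[2],4)
def proj(fn,P):
    d=np.load(fn+'.npz');K=d['K'];k=float(d['k1']);E=d['E']
    q=E[:3,:3].T@(np.array(P)-E[:3,3]);s=np.array([q[0],-q[1]])/-q[2];s=s*(1+k*(s@s))
    return np.round([K[0,0]*s[0]+K[0,2],K[1,1]*s[1]+K[1,2]],1)
def tri(f1,p1,f2,p2):
    a,d=ray(f1,*p1);b,e=ray(f2,*p2);s=np.linalg.lstsq(np.c_[d,-e],b-a,rcond=None)[0]
    return np.round((a+d*s[0]+b+e*s[1])/2,4),np.linalg.norm(a+d*s[0]-b-e*s[1])
E
python3 - <<'E'
from h import *
snap('scene','s0'); snap('side','d0')
for n in('s0','d0'): print(np.load(n+'.npz')['E'].round(3), np.load(n+'.npz')['K'][0,0])
o=r.get_obs();print(o['ee_pos'],o['ee_rot'],o['ft_force'],o['grip_width'],r.tcp_to_grasp)
E
```

```text
[[-0.856  0.369 -0.362  0.152]
 [-0.517 -0.604  0.606  0.65 ]
 [ 0.005  0.706  0.708  0.978]
 [ 0.     0.     0.     1.   ]] 539.4316079649444
[[ 0.833  0.265 -0.486 -0.116]
 [-0.554  0.428 -0.715 -1.138]
 [ 0.019  0.864  0.503  0.839]
 [ 0.     0.     0.     1.   ]] 511.89144448084295
[ 0.19738419 -0.61873178  0.23015735] [-3.13973028e+00 -1.68126005e-04  3.08743384e-01] [-0.87392048 -0.78917535 -0.98534011] 0.08527252789116566 -0.0187
```

View pics/s0.png

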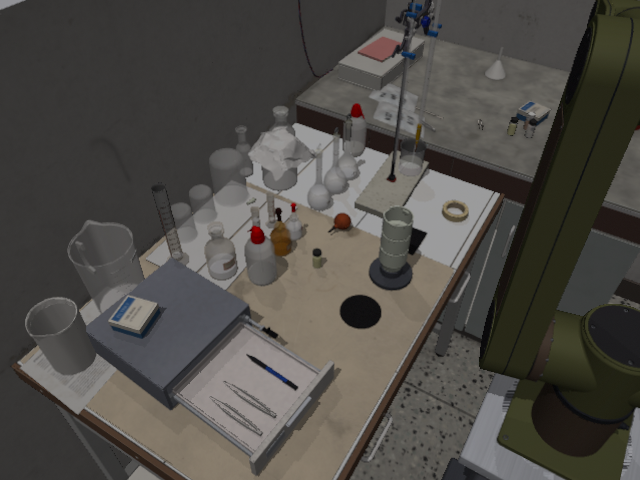

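View pics/d0.png

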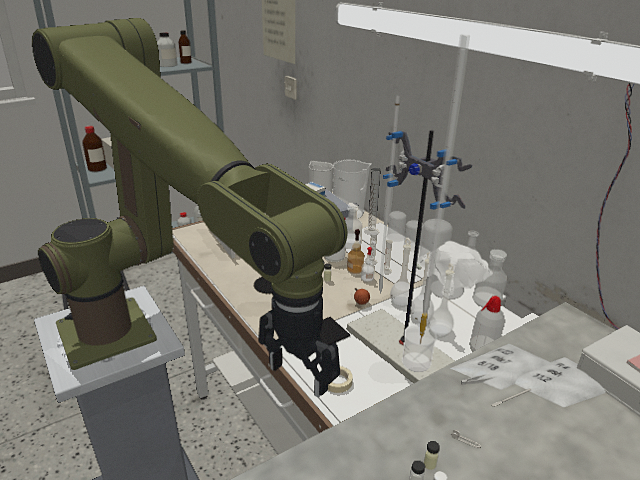

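Scene view: the stack is at about (395,245), with the square mat partly hidden behind it at (418,238) and the round mat at (361,311). The drawer holds one marker (272,371) and two forceps (250,398) and (236,416). In the side view the arm hides the stack.

```bash
python3 - <<'E'
from h import *
im=np.load('s0.npz')['f'][:,:,::-1]
a=cv2.resize(im[190:340,320:440],None,fx=3.2,fy=3.2,interpolation=cv2.INTER_CUBIC)
b=cv2.resize(im[300:480,150:350],None,fx=2.0,fy=2.6667,interpolation=cv2.INTER_CUBIC)
c=np.hstack([a,b]);print(a.shape,b.shape);save(c,'c0')
E
```

```text
(480, 384, 3) (480, 400, 3)
```

View pics/c0.png

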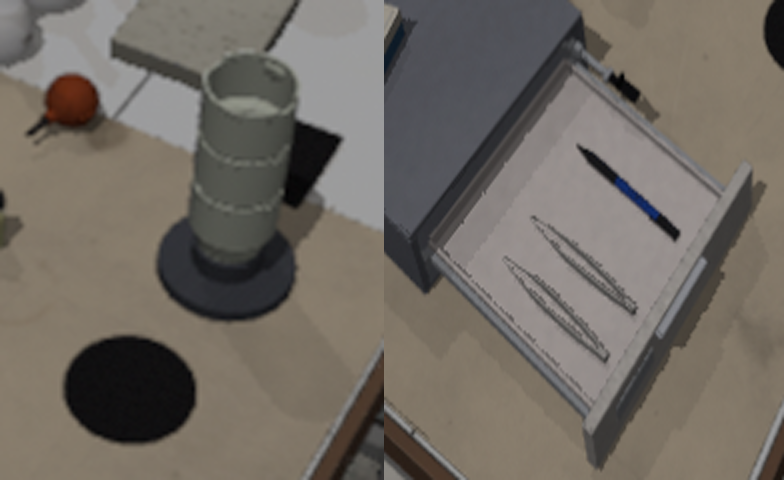

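Enlarged crop: rim ellipse centre at about (250,86), base disc (227,262), round mat (130,389), square mat corners (342,138) and (297,205). On the right it shows one marker and two forceps, plus the black pad at (622,85).

```bash
python3 - <<'E'
from h import *
L=lambda u,v,z:atz('s0',320+u/3.2,190+v/3.2,z)
D=lambda u,v,z:atz('s0',150+(u-384)/2,300+v/2.6667,z)
print('rim',L(250,86,.19),'base',L(227,262,.012),'round',L(130,389,.004))
print('sq',L(342,138,.004),L(297,205,.004))
print('pad',D(622,85,.06))
for n,p in dict(mark=((577,146),(678,236)),f1=((532,217),(634,311)),f2=((503,258),(606,357))).items():
  a,b=[D(*q,.035) for q in p];print(n,a,b,(a+b)/2,np.linalg.norm(a-b),np.arctan2(*(a-b)[1::-1]))
a,b=D(750,165,.066),D(597,466,.066);print('panel',a,b,np.linalg.norm(a-b),np.arctan2(*(a-b)[1::-1]))
print('vial bulb',atz('s0',317,266,.0),atz('s0',342,222,.02),'bottle',atz('s0',262,280,0))
print('carcass top corner',D(428,291,0))
E
```

```text
rim [ 0.4516 -0.1661  0.19  ] base [ 0.4502 -0.1664  0.012 ] round [ 0.4585 -0.0305  0.004 ]
sq [ 0.4323 -0.3415  0.004 ] [ 0.4323 -0.2546  0.004 ]
pad [0.5767 0.1519 0.06  ]
mark [0.5949 0.2078 0.035 ] [0.4661 0.218  0.035 ] [0.5305 0.2129 0.035 ] 0.1292032507330988 -0.079027615806657
f1 [0.596  0.2788 0.035 ] [0.4695 0.2873 0.035 ] [0.53275 0.28305 0.035  ] 0.12678525150820974 -0.06709282269935185
f2 [0.5991 0.3187 0.035 ] [0.4723 0.3275 0.035 ] [0.5357 0.3231 0.035 ] 0.12710499596790048 -0.0692895303046139
panel [0.4272 0.148  0.066 ] [0.4271 0.3987 0.066 ] 0.2507000199441556 -1.570397443688808
vial bulb [ 0.6163 -0.0997  0.    ] [ 0.6318 -0.2486  0.02  ] bottle [0.7044 0.0065 0.    ]
carcass top corner [0.6608 0.3642 0.    ]
```

Request:
{"op": "move_arm", "data": {"rows": [{"tx": 0.4,"ty": 0.8,"tz": 0.2},{"tx": 0.4,"ty": 0.8,"tz": 0.2},{"tx": 0.4,"ty": 0.8,"tz": 0.2},{"tx": 0.4,"ty": 0.8,"tz": 0.2},{"tx": 0.4,"ty": 0.8,"tz": 0.2},{"tx": 0.4,"ty": 0.8},{"tx": 0.4,"ty": 0.8},{"tx": 0.4,"ty": 0.8}]}}

```text
invalid input at $.rows[0]: expected keys tx, ty, tz, ax, ay, az, fingers
```

Request:
{"op": "move_arm", "data": {"rows": [{"tx": 0.6,"ty": 0.8},{"tx": 0.6,"ty": 0.8},{"tx": 0.6,"ty": 0.8},{"ty": 0.2},{}]}}

```text
invalid input at $.rows[0]: expected keys tx, ty, tz, ax, ay, az, fingers
```

```bash
python3 - <<'E'
from h import *
snap('wrist','w1')
o=r.get_obs();print(o['clock'],o['ee_pos'],o['ee_rot'],o['qpos'],np.load('w1.npz')['E'].round(3))
for P in ((.4505,-.166,.19),(.477,-.298,.004)):print(proj('w1',P))
E
```

```text
0.15 [ 0.19739037 -0.61881728  0.23031481] [-3.13996703e+00 -1.35318233e-04  3.08786430e-01] [-1.34463347e+00  1.24395191e-01  1.65135145e+00  7.09038994e-07
  1.36747726e+00 -8.26238297e-02] [[ 0.305  0.916  0.262  0.264]
 [-0.952  0.294  0.081 -0.598]
 [-0.002 -0.274  0.962  0.374]
 [ 0.     0.     0.     1.   ]]
[-345.5 -410.3]
[  38.3 -246.1]
```

View pics/w1.png

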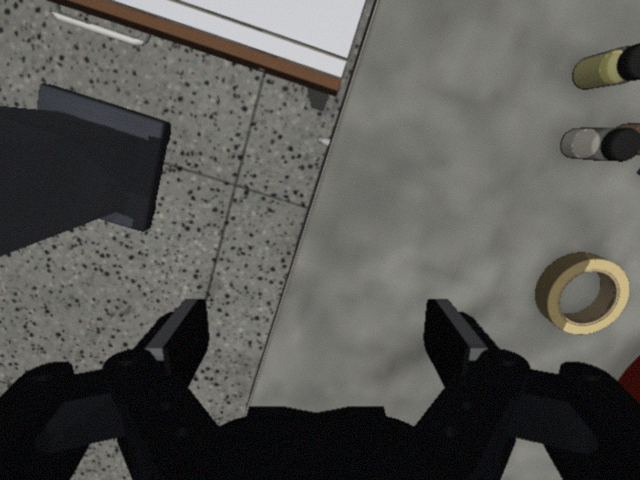

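The rows need every key, so the arm didn't move. The wrist picture shows only the floor, the bench edge and the fingers at the bottom.

Request:
{"op": "move_arm", "data": {"rows": [{"tx": 0.4,"ty": 0.8,"tz": 0.2,"ax": 0,"ay": 0,"az": 0,"fingers": 0},{"tx": 0.4,"ty": 0.8,"tz": 0.2,"ax": 0,"ay": 0,"az": 0,"fingers": 0},{"tx": 0.4,"ty": 0.8,"tz": 0.2,"ax": 0,"ay": 0,"az": 0,"fingers": 0},{"tx": 0.4,"ty": 0.8,"tz": 0.2,"ax": 0,"ay": 0,"az": 0,"fingers": 0},{"tx": 0.4,"ty": 0.8,"tz": 0.2,"ax": 0,"ay": 0,"az": 0,"fingers": 0},{"tx": 0.4,"ty": 0.8,"tz": 0,"ax": 0,"ay": 0,"az": 0,"fingers": 0},{"tx": 0.4,"ty": 0.8,"tz": 0,"ax": 0,"ay": 0,"az": 0,"fingers": 0},{"tx": 0.4,"ty": 0.8,"tz": 0,"ax": 0,"ay": 0,"az": 0,"fingers": 0}]}}

```text
clock: 1.15
ee_pos: [0.3578, -0.2978, 0.2811]
ee_rot: [-3.141, -0.0, 0.309]
ft_force: [0.1, -0.3, -0.0]
grip_width: 0.0857
grasp_force: 0.0
```

Request:
{"op": "move_arm", "data": {"rows": [{"tx": 0.6,"ty": 0.8,"tz": 0,"ax": 0,"ay": 0,"az": 0,"fingers": 0},{"tx": 0.6,"ty": 0.8,"tz": 0,"ax": 0,"ay": 0,"az": 0,"fingers": 0},{"tx": 0.6,"ty": 0.8,"tz": 0,"ax": 0,"ay": 0,"az": 0,"fingers": 0},{"tx": 0,"ty": 0.2,"tz": 0,"ax": 0,"ay": 0,"az": 0,"fingers": 0},{"tx": 0,"ty": 0,"tz": 0,"ax": 0,"ay": 0,"az": 0,"fingers": 0}]}}

```text
clock: 1.78
ee_pos: [0.4473, -0.1689, 0.281]
ee_rot: [-3.142, 0.001, 0.31]
ft_force: [-0.5, -0.8, 0.3]
grip_width: 0.0858
grasp_force: 0.0
```

```bash
python3 - <<'E'
from h import *
snap('wrist','w2')
o=r.get_obs();print(o['clock'],o['ee_pos'],o['ee_rot'],o['qpos'],o['ft_force'])
for P in ((.4505,-.166,.19),(.477,-.298,.004)):print(proj('w2',P))
E
```

```text
1.825 [ 0.4470861  -0.16956095  0.28110709] [3.14137836e+00 5.71093433e-04 3.08735644e-01] [-4.74509215e-01 -2.94271598e-01  1.95871597e+00 -5.57236274e-04
  1.47740179e+00  7.87603444e-01] [-0.28353639  0.26149008 -0.62910504]
[313.5 238.4]
[429.1 207.6]
```

View pics/w2.png

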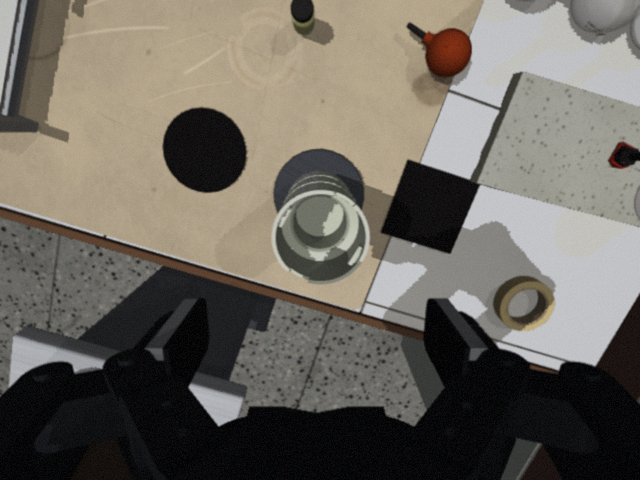

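The wrist view shows the stack's rim centred at (321,236), the square mat at (431,206) as predicted, and the round mat at (204,150).

```bash
python3 - <<'E'
from h import *
print(atz('w2',321,236.5,.19),atz('w2',319,190,.012),atz('w2',431,206,.004),atz('w2',204,150,.004),np.load('w2.npz')['K'][0,0])
for p in ((412,160),(478,184),(449,252),(382,228)):print(atz('w2',*p,.004))
E
```

```text
[ 0.4533 -0.1703  0.19  ] [ 0.4582 -0.1687  0.012 ] [ 0.4795 -0.2994  0.004 ] [ 0.4606 -0.0325  0.004 ] 365.5050184640413
[ 0.5216 -0.2586  0.004 ]
[ 0.5199 -0.3411  0.004 ]
[ 0.4339 -0.3421  0.004 ]
[ 0.4371 -0.2542  0.004 ]
```

Request:
{"op": "move_arm", "data": {"rows": [{"tx": 0.1,"ty": 0.03,"tz": -0.68,"ax": 0,"ay": 0,"az": 0,"fingers": 0},{"tx": 0,"ty": 0,"tz": -0.8,"ax": 0,"ay": 0,"az": 0,"fingers": 0},{"tx": 0,"ty": 0,"tz": -0.8,"ax": 0,"ay": 0,"az": 0,"fingers": 0},{"tx": 0,"ty": 0,"tz": -0.4,"ax": 0,"ay": 0,"az": 0,"fingers": 0},{"tx": 0,"ty": 0,"tz": 0,"ax": 0,"ay": 0,"az": 0,"fingers": 1},{"tx": 0,"ty": 0,"tz": 0,"ax": 0,"ay": 0,"az": 0,"fingers": 1},{"tx": 0,"ty": 0,"tz": 0,"ax": 0,"ay": 0,"az": 0,"fingers": 1},{"tx": 0,"ty": 0,"tz": 0,"ax": 0,"ay": 0,"az": 0,"fingers": 1}], "squeeze": 50}}

```text
clock: 2.82
ee_pos: [0.453, -0.1682, 0.1484]
ee_rot: [3.14, -0.001, 0.309]
ft_force: [0.6, -0.3, -0.8]
grip_width: 0.0645
grasp_force: 56.4
```

Request:
{"op": "move_arm", "data": {"rows": [{"tx": 0,"ty": 0,"tz": 0.1,"ax": 0,"ay": 0,"az": 0,"fingers": 1},{"tx": 0,"ty": 0,"tz": 0,"ax": 0,"ay": 0,"az": 0,"fingers": 1}], "squeeze": 60}}

```text
clock: 3.08
ee_pos: [0.4529, -0.1679, 0.1531]
ee_rot: [3.141, -0.001, 0.309]
ft_force: [0.4, -1.1, -1.4]
grip_width: 0.0644
grasp_force: 66.9
```

Request:
{"op": "move_arm", "data": {"rows": [{"tx": 0,"ty": 0,"tz": 0,"ax": 0,"ay": 0,"az": 1,"fingers": 1},{"tx": 0,"ty": 0,"tz": 0,"ax": 0,"ay": 0,"az": 1,"fingers": 1},{"tx": 0,"ty": 0,"tz": 0,"ax": 0,"ay": 0,"az": 1,"fingers": 1},{"tx": 0,"ty": 0,"tz": 0,"ax": 0,"ay": 0,"az": 1,"fingers": 1},{"tx": 0,"ty": 0,"tz": 0,"ax": 0,"ay": 0,"az": 1,"fingers": 1},{"tx": 0,"ty": 0,"tz": 0,"ax": 0,"ay": 0,"az": 1,"fingers": 1},{"tx": 0,"ty": 0,"tz": 0,"ax": 0,"ay": 0,"az": 1,"fingers": 1},{"tx": 0,"ty": 0,"tz": 0,"ax": 0,"ay": 0,"az": 1,"fingers": 1}]}}

```text
clock: 4.08
ee_pos: [0.4526, -0.1675, 0.1524]
ee_rot: [3.142, -0.0, 1.112]
ft_force: [-0.3, 0.6, -0.8]
grip_width: 0.0644
grasp_force: 66.9
```

Request:
{"op": "move_arm", "data": {"rows": [{"tx": 0,"ty": 0,"tz": 0,"ax": 0,"ay": 0,"az": 1,"fingers": 1},{"tx": 0,"ty": 0,"tz": 0,"ax": 0,"ay": 0,"az": 1,"fingers": 1},{"tx": 0,"ty": 0,"tz": 0,"ax": 0,"ay": 0,"az": 0,"fingers": 1},{"tx": 0,"ty": 0,"tz": 0,"ax": 0,"ay": 0,"az": 0,"fingers": 1}]}}

```text
clock: 4.58
ee_pos: [0.4525, -0.1676, 0.1523]
ee_rot: [-3.142, -0.0, 1.308]
ft_force: [0.6, -0.1, -0.9]
grip_width: 0.0647
grasp_force: 66.9
```

Request:
{"op": "move_arm", "data": {"rows": [{"tx": 0,"ty": 0,"tz": 0.2,"ax": 0,"ay": 0,"az": 0,"fingers": 1},{"tx": 0,"ty": 0,"tz": 0.2,"ax": 0,"ay": 0,"az": 0,"fingers": 1},{"tx": 0,"ty": 0,"tz": 0.2,"ax": 0,"ay": 0,"az": 0,"fingers": 1},{"tx": 0,"ty": 0,"tz": 0.2,"ax": 0,"ay": 0,"az": 0,"fingers": 1},{"tx": 0,"ty": 0,"tz": 0.2,"ax": 0,"ay": 0,"az": 0,"fingers": 1},{"tx": 0,"ty": 0,"tz": 0.2,"ax": 0,"ay": 0,"az": 0,"fingers": 1}]}}

```text
clock: 5.32
ee_pos: [0.4525, -0.1678, 0.2131]
ee_rot: [3.141, 0.0, 1.309]
ft_force: [0.2, -0.1, -1.6]
grip_width: 0.0643
grasp_force: 66.9
```

```bash
python3 - <<'E'
from h import *
snap('scene','s1',(300,130,460,330),3)
o=r.get_obs();print(o['clock'],o['ee_pos'],o['qpos'],o['ft_force'],o['ft_torque'])
E
```

```text
5.375 [ 0.45324148 -0.16813087  0.21469268] [-4.66316128e-01 -2.46510752e-01  2.03146826e+00 -1.04590270e-05
  1.35390029e+00 -2.04272008e-01] [-0.10370255  0.46956858 -0.42188564] [-0.00497766 -0.02961415  0.00495316]
```

View pics/s1.png

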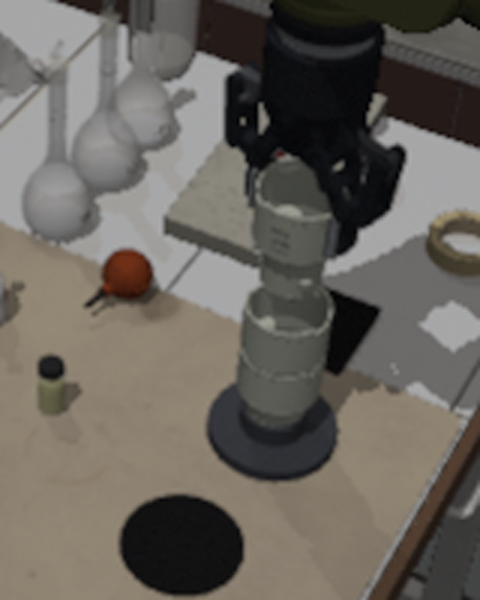

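Beaker_1 is free in the gripper. Beaker_2 is still nested on the stand.

Request:
{"op": "move_arm", "data": {"rows": [{"tx": 0,"ty": 0,"tz": 0.2,"ax": 0,"ay": 0,"az": 0,"fingers": 1},{"tx": 0.13,"ty": -0.66,"tz": 0,"ax": 0,"ay": 0,"az": 0,"fingers": 1},{"tx": 0.13,"ty": -0.66,"tz": 0,"ax": 0,"ay": 0,"az": 0,"fingers": 1},{"tx": 0.13,"ty": -0.66,"tz": 0,"ax": 0,"ay": 0,"az": 0,"fingers": 1},{"tx": 0.13,"ty": -0.65,"tz": 0,"ax": 0,"ay": 0,"az": 0,"fingers": 1},{"tx": 0,"ty": 0,"tz": -0.8,"ax": 0,"ay": 0,"az": 0,"fingers": 1},{"tx": 0,"ty": 0,"tz": -0.8,"ax": 0,"ay": 0,"az": 0,"fingers": 1},{"tx": 0,"ty": 0,"tz": -0.8,"ax": 0,"ay": 0,"az": 0,"fingers": 1}]}}

```text
clock: 6.38
ee_pos: [0.4785, -0.2994, 0.1013]
ee_rot: [3.142, 0.0, 1.309]
ft_force: [0.2, -0.6, -1.4]
grip_width: 0.0641
grasp_force: 67.1
```

Request:
{"op": "move_arm", "data": {"rows": [{"tx": 0,"ty": 0,"tz": -0.6,"ax": 0,"ay": 0,"az": 0,"fingers": 1},{"tx": 0,"ty": 0,"tz": -0.2,"ax": 0,"ay": 0,"az": 0,"fingers": 1},{"tx": 0,"ty": 0,"tz": -0.1,"ax": 0,"ay": 0,"az": 0,"fingers": 1},{"tx": 0,"ty": 0,"tz": 0,"ax": 0,"ay": 0,"az": 0,"fingers": 1}]}}

```text
clock: 6.88
ee_pos: [0.4792, -0.2998, 0.0584]
ee_rot: [3.14, 0.001, 1.309]
ft_force: [-0.0, -0.8, -0.6]
grip_width: 0.0645
grasp_force: 67.1
```

Request:
{"op": "move_arm", "data": {"rows": [{"tx": 0,"ty": 0,"tz": -0.1,"ax": 0,"ay": 0,"az": 0,"fingers": 1},{"tx": 0,"ty": 0,"tz": -0.08,"ax": 0,"ay": 0,"az": 0,"fingers": 1},{"tx": 0,"ty": 0,"tz": 0,"ax": 0,"ay": 0,"az": 0,"fingers": 1}]}}

```text
clock: 7.25
ee_pos: [0.4783, -0.2991, 0.0481]
ee_rot: [-3.141, -0.0, 1.309]
ft_force: [0.3, -0.7, -0.8]
grip_width: 0.0642
grasp_force: 67.1
```

Request:
{"op": "move_arm", "data": {"rows": [{"tx": 0,"ty": 0,"tz": -0.02,"ax": 0,"ay": 0,"az": 0,"fingers": 0},{"tx": 0,"ty": 0,"tz": 0,"ax": 0,"ay": 0,"az": 0,"fingers": 0},{"tx": 0,"ty": 0,"tz": 0,"ax": 0,"ay": 0,"az": 0,"fingers": 0},{"tx": 0,"ty": 0,"tz": 0,"ax": 0,"ay": 0,"az": 0,"fingers": 0},{"tx": 0,"ty": 0,"tz": 0.6,"ax": 0,"ay": 0,"az": 0,"fingers": 0},{"tx": 0,"ty": 0,"tz": 0.9,"ax": 0,"ay": 0,"az": 0,"fingers": 0},{"tx": 0,"ty": 0,"tz": 0.9,"ax": 0,"ay": 0,"az": 0,"fingers": 0},{"tx": 0,"ty": 0,"tz": 0.8,"ax": 0,"ay": 0,"az": 0,"fingers": 0}]}}

```text
clock: 8.25
ee_pos: [0.4786, -0.2993, 0.2093]
ee_rot: [3.14, 0.0, 1.309]
ft_force: [0.0, -0.2, 0.3]
grip_width: 0.0857
grasp_force: 0.0
```

Request:
{"op": "move_arm", "data": {"rows": [{"tx": -0.13,"ty": 0.65,"tz": 0,"ax": 0,"ay": 0,"az": 0,"fingers": 0},{"tx": -0.13,"ty": 0.65,"tz": 0,"ax": 0,"ay": 0,"az": 0,"fingers": 0},{"tx": -0.13,"ty": 0.65,"tz": 0,"ax": 0,"ay": 0,"az": 0,"fingers": 0},{"tx": -0.12,"ty": 0.66,"tz": 0,"ax": 0,"ay": 0,"az": 0,"fingers": 0},{"tx": 0,"ty": 0,"tz": 0,"ax": 0,"ay": 0,"az": 0,"fingers": 0}]}}

```text
clock: 8.88
ee_pos: [0.4527, -0.1673, 0.2074]
ee_rot: [3.141, 0.0, 1.311]
ft_force: [-1.0, -0.9, -0.2]
grip_width: 0.0853
grasp_force: 0.0
```

Request:
{"op": "move_arm", "data": {"rows": [{"tx": 0,"ty": 0,"tz": -0.8,"ax": 0,"ay": 0,"az": 0,"fingers": 0},{"tx": 0,"ty": 0,"tz": -0.9,"ax": 0,"ay": 0,"az": 0,"fingers": 0},{"tx": 0,"ty": 0,"tz": -0.4,"ax": 0,"ay": 0,"az": 0,"fingers": 0},{"tx": 0,"ty": 0,"tz": 0,"ax": 0,"ay": 0,"az": 0,"fingers": 1},{"tx": 0,"ty": 0,"tz": 0,"ax": 0,"ay": 0,"az": 0,"fingers": 1},{"tx": 0,"ty": 0,"tz": 0,"ax": 0,"ay": 0,"az": 0,"fingers": 1},{"tx": 0,"ty": 0,"tz": 0,"ax": 0,"ay": 0,"az": 0,"fingers": 1}]}}

```text
clock: 9.75
ee_pos: [0.4536, -0.1691, 0.1033]
ee_rot: [3.14, 0.001, 1.309]
ft_force: [-0.1, -0.5, -0.8]
grip_width: 0.0645
grasp_force: 66.0
```

Request:
{"op": "move_arm", "data": {"rows": [{"tx": 0,"ty": 0,"tz": 0.1,"ax": 0,"ay": 0,"az": 0,"fingers": 1},{"tx": 0,"ty": 0,"tz": 0,"ax": 0,"ay": 0,"az": 0,"fingers": 1},{"tx": 0,"ty": 0,"tz": 0,"ax": 0,"ay": 0,"az": 0,"fingers": 1}]}}

```text
clock: 10.12
ee_pos: [0.4533, -0.169, 0.1077]
ee_rot: [3.141, 0.0, 1.309]
ft_force: [-0.5, -1.6, 0.4]
grip_width: 0.0644
grasp_force: 66.2
```

Request:
{"op": "move_arm", "data": {"rows": [{"tx": 0,"ty": 0,"tz": 0,"ax": 0,"ay": 0,"az": -1,"fingers": 1},{"tx": 0,"ty": 0,"tz": 0,"ax": 0,"ay": 0,"az": -1,"fingers": 1},{"tx": 0,"ty": 0,"tz": 0,"ax": 0,"ay": 0,"az": -1,"fingers": 1},{"tx": 0,"ty": 0,"tz": 0,"ax": 0,"ay": 0,"az": -1,"fingers": 1},{"tx": 0,"ty": 0,"tz": 0,"ax": 0,"ay": 0,"az": -1,"fingers": 1},{"tx": 0,"ty": 0,"tz": 0,"ax": 0,"ay": 0,"az": -1,"fingers": 1},{"tx": 0,"ty": 0,"tz": 0,"ax": 0,"ay": 0,"az": -1,"fingers": 1},{"tx": 0,"ty": 0,"tz": 0,"ax": 0,"ay": 0,"az": -1,"fingers": 1}]}}

```text
clock: 11.12
ee_pos: [0.4523, -0.1684, 0.1067]
ee_rot: [-3.14, 0.001, 0.506]
ft_force: [-0.1, -0.8, -1.8]
grip_width: 0.0645
grasp_force: 66.3
```

Request:
{"op": "move_arm", "data": {"rows": [{"tx": 0,"ty": 0,"tz": 0,"ax": 0,"ay": 0,"az": -1,"fingers": 1},{"tx": 0,"ty": 0,"tz": 0,"ax": 0,"ay": 0,"az": -1,"fingers": 1},{"tx": 0,"ty": 0,"tz": 0,"ax": 0,"ay": 0,"az": 0,"fingers": 1},{"tx": 0,"ty": 0,"tz": 0,"ax": 0,"ay": 0,"az": 0,"fingers": 1}]}}

```text
clock: 11.62
ee_pos: [0.4527, -0.1685, 0.107]
ee_rot: [-3.141, 0.001, 0.31]
ft_force: [-1.4, 0.2, -2.2]
grip_width: 0.0642
grasp_force: 66.2
```

Request:
{"op": "move_arm", "data": {"rows": [{"tx": 0,"ty": 0,"tz": 0.2,"ax": 0,"ay": 0,"az": 0,"fingers": 1},{"tx": 0,"ty": 0,"tz": 0.2,"ax": 0,"ay": 0,"az": 0,"fingers": 1},{"tx": 0,"ty": 0,"tz": 0.2,"ax": 0,"ay": 0,"az": 0,"fingers": 1},{"tx": 0,"ty": 0,"tz": 0.2,"ax": 0,"ay": 0,"az": 0,"fingers": 1},{"tx": 0,"ty": 0,"tz": 0.2,"ax": 0,"ay": 0,"az": 0,"fingers": 1},{"tx": 0,"ty": 0,"tz": 0.2,"ax": 0,"ay": 0,"az": 0,"fingers": 1},{"tx": 0,"ty": 0,"tz": 0.2,"ax": 0,"ay": 0,"az": 0,"fingers": 1}]}}

```text
clock: 12.5
ee_pos: [0.453, -0.1687, 0.178]
ee_rot: [-3.142, -0.0, 0.309]
ft_force: [0.1, 0.0, -1.7]
grip_width: 0.0644
grasp_force: 66.2
```

Request:
{"op": "move_arm", "data": {"rows": [{"tx": 0.03,"ty": 0.7,"tz": 0.1,"ax": 0,"ay": 0,"az": 0,"fingers": 1},{"tx": 0.03,"ty": 0.7,"tz": 0,"ax": 0,"ay": 0,"az": 0,"fingers": 1},{"tx": 0.03,"ty": 0.7,"tz": 0,"ax": 0,"ay": 0,"az": 0,"fingers": 1},{"tx": 0.03,"ty": 0.64,"tz": 0,"ax": 0,"ay": 0,"az": 0,"fingers": 1},{"tx": 0,"ty": 0,"tz": -0.8,"ax": 0,"ay": 0,"az": 0,"fingers": 1},{"tx": 0,"ty": 0,"tz": -0.8,"ax": 0,"ay": 0,"az": 0,"fingers": 1},{"tx": 0,"ty": 0,"tz": -0.7,"ax": 0,"ay": 0,"az": 0,"fingers": 1},{"tx": 0,"ty": 0,"tz": -0.2,"ax": 0,"ay": 0,"az": 0,"fingers": 1}]}}

```text
clock: 13.5
ee_pos: [0.4572, -0.0314, 0.0551]
ee_rot: [-3.139, 0.004, 0.309]
ft_force: [-0.2, -0.3, -1.2]
grip_width: 0.0641
grasp_force: 66.4
```

Request:
{"op": "move_arm", "data": {"rows": [{"tx": 0,"ty": 0,"tz": -0.08,"ax": 0,"ay": 0,"az": 0,"fingers": 1},{"tx": 0,"ty": 0,"tz": 0,"ax": 0,"ay": 0,"az": 0,"fingers": 1}]}}

```text
clock: 13.75
ee_pos: [0.4601, -0.032, 0.0547]
ee_rot: [3.141, -0.002, 0.309]
ft_force: [0.8, 1.2, -1.4]
grip_width: 0.0644
grasp_force: 66.5
```

Request:
{"op": "move_arm", "data": {"rows": [{"tx": 0,"ty": 0,"tz": -0.1,"ax": 0,"ay": 0,"az": 0,"fingers": 1},{"tx": 0,"ty": 0,"tz": -0.01,"ax": 0,"ay": 0,"az": 0,"fingers": 1},{"tx": 0,"ty": 0,"tz": 0,"ax": 0,"ay": 0,"az": 0,"fingers": 1}]}}

```text
clock: 14.12
ee_pos: [0.4591, -0.0318, 0.048]
ee_rot: [3.141, -0.0, 0.309]
ft_force: [-0.2, -0.7, -0.3]
grip_width: 0.0641
grasp_force: 66.5
```

Request:
{"op": "move_arm", "data": {"rows": [{"tx": 0,"ty": 0,"tz": -0.02,"ax": 0,"ay": 0,"az": 0,"fingers": 0},{"tx": 0,"ty": 0,"tz": 0,"ax": 0,"ay": 0,"az": 0,"fingers": 0},{"tx": 0,"ty": 0,"tz": 0,"ax": 0,"ay": 0,"az": 0,"fingers": 0},{"tx": 0,"ty": 0,"tz": 0,"ax": 0,"ay": 0,"az": 0,"fingers": 0},{"tx": 0,"ty": 0,"tz": 0.6,"ax": 0,"ay": 0,"az": 0,"fingers": 0},{"tx": 0,"ty": 0,"tz": 0.9,"ax": 0,"ay": 0,"az": 0,"fingers": 0},{"tx": 0,"ty": 0,"tz": 0.9,"ax": 0,"ay": 0,"az": 0,"fingers": 0},{"tx": 0,"ty": 0,"tz": 0.9,"ax": 0,"ay": 0,"az": 0,"fingers": 0}]}}

```text
clock: 15.12
ee_pos: [0.4588, -0.0317, 0.2133]
ee_rot: [3.142, -0.0, 0.309]
ft_force: [0.3, -0.5, 0.3]
grip_width: 0.0856
grasp_force: 0.0
```

Request:
{"op": "move_arm", "data": {"rows": [{"tx": 0.2,"ty": 0.8,"tz": 0.2,"ax": 0,"ay": 0,"az": -0.5,"fingers": 0.5},{"tx": 0.2,"ty": 0.8,"tz": 0.2,"ax": 0,"ay": 0,"az": -0.5,"fingers": 0.5},{"tx": 0.2,"ty": 0.8,"tz": 0.2,"ax": 0,"ay": 0,"az": -0.5,"fingers": 0.5},{"tx": 0.2,"ty": 0.8,"tz": 0.2,"ax": 0,"ay": 0,"az": -0.5,"fingers": 0.5},{"tx": 0.2,"ty": 0.8,"tz": 0.2,"ax": 0,"ay": 0,"az": -0.5,"fingers": 0.5},{"tx": 0.2,"ty": 0.8,"tz": 0.2,"ax": 0,"ay": 0,"az": -0.6,"fingers": 0.5},{"tx": 0.2,"ty": 0.8,"tz": 0.1,"ax": 0,"ay": 0,"az": 0,"fingers": 0.5},{"tx": 0,"ty": 0,"tz": 0,"ax": 0,"ay": 0,"az": 0,"fingers": 0.5}]}}

```text
clock: 16.12
ee_pos: [0.5292, 0.2503, 0.277]
ee_rot: [-3.141, -0.0, 0.002]
ft_force: [0.7, -0.7, -0.4]
grip_width: 0.0424
grasp_force: 0.0
```

```bash
python3 - <<'E'
from h import *
snap('wrist','w3')
o=r.get_obs();print(o['clock'],o['ee_pos'],o['ee_rot'],o['qpos'],o['ft_force'],o['grip_width'])
snap('scene','s2')
E
```

```text
16.175 [0.52894305 0.24899931 0.27656213] [3.14105471e+00 5.06822918e-04 7.14118422e-04] [ 3.48319373e-01 -4.36909705e-02  1.74711951e+00 -3.36045404e-04
  1.43882388e+00  1.91844577e+00] [0.62283514 0.03377006 0.68344453] 0.04263601683520657
```

View pics/w3.png

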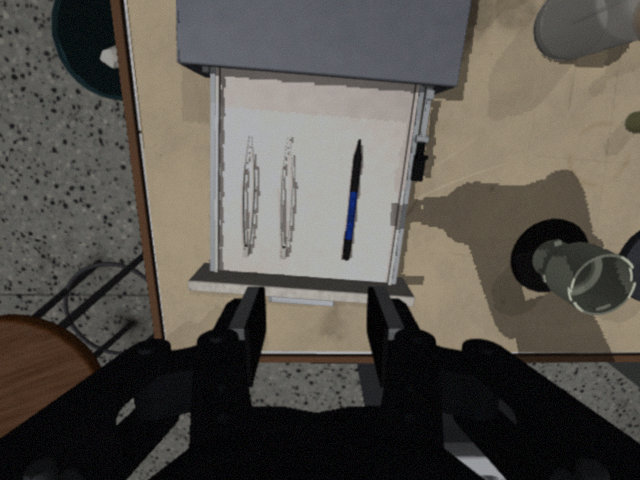

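The wrist view shows the drawer with two forceps, left at (250,195) and middle at (288,197), and the marker at (353,200). The pad is at (419,160) and beaker_2 stands on the round mat.

```bash
python3 - <<'E'
from h import *
save(np.load('w3.npz')['f'][:,:,::-1],'c3',(180,60,450,310),2.4)
L=lambda u,v,z:atz('w3',u,v,z)
print('panel front top',L(190,291,.066),L(412,303,.066),'panel back top', L(203,266,.066),L(402,280,.066))
print('pad',L(419,160,.06),'carc top',L(180,64,.085),L(456,88,.085))
a,b=L(359,142,.0345),L(347,257,.0345);print('mark',a,b,(a+b)/2)
a,b=L(288,139,.0345),L(283,256,.0345);print('f1',a,b,(a+b)/2)
a,b=L(249,138,.0345),L(248,254,.0345);print('f2',a,b,(a+b)/2)
E
```

```text
panel front top [0.4414 0.3832 0.066 ] [0.4284 0.1485 0.066 ] panel back top [0.4694 0.3672 0.066 ] [0.4546 0.1609 0.066 ]
pad [0.5768 0.1513 0.06  ] carc top [0.6574 0.366  0.085 ] [0.6391 0.131  0.085 ]
mark [0.5929 0.207  0.0345] [0.4691 0.2161 0.0345] [0.531   0.21155 0.0345 ]
f1 [0.5957 0.2795 0.0345] [0.4701 0.2873 0.0345] [0.5329 0.2834 0.0345]
f2 [0.5966 0.3193 0.0345] [0.4723 0.3262 0.0345] [0.53445 0.32275 0.0345 ]
```

View pics/c3.png

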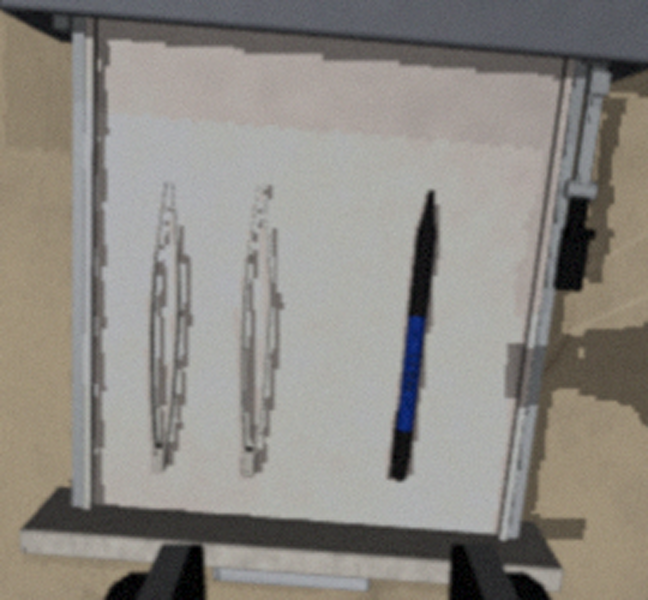

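The crop shows both forceps with the joined, square ends towards the front panel and the points aft. The marker's tip is also aft. Next is a quick kinematic fit to find a feasible tilt.

```bash
python3 - <<'E'
import numpy as np
from scipy.optimize import least_squares
S=np.array([[.1244,1.6514,.6473,.2303],[-.2943,1.9587,.4753,.2811],[-.2465,2.0315,.4805,.2147],[-.0437,1.7471,.5822,.2766]])
A=[];b=[]
for q2,q3,rr,z in S:
    s=q2+q3
    A+= [[1,0,np.sin(q2),np.sin(s),np.cos(s)],[0,1,np.cos(q2),np.cos(s),-np.sin(s)]];b+=[rr,z]
x,res,rk,sv=np.linalg.lstsq(np.array(A),b,rcond=None);print('a1 z0-d6 L2 L3 off',x,res,sv)
Ab=np.array(A)[:,[0,1,2,3]];y,res,_,_=np.linalg.lstsq(Ab,b,rcond=None);print(y,res)
a1,zz,L2,L3=y
# wrist IK for planar outward tilt
for d6 in (.25,.3,.35):
  for rb in (.46,.56):
    for th in (.9,1.05,1.2,1.57):
      for sg in (1,-1):
        R=rb-sg*d6*np.sin(th)-a1; Z=.105+d6*np.cos(th)-(zz+d6)
        D=np.hypot(R,Z); c=(D*D-L2**2-L3**2)/(2*L2*L3)
        if abs(c)>1: print(d6,rb,th,sg,'out');continue
        q3=np.arccos(c);q2=np.arctan2(R,Z)-np.arctan2(L3*np.sin(q3),L2+L3*c);q5=np.pi-sg*th-q2-q3
        ok=-1.02<q2<2.33 and .03<q3<2.71 and .32<q5<2.68
        print(d6,rb,th,sg,np.round([q2,q3,q5],2),ok)
E
```

```text
a1 z0-d6 L2 L3 off [ 3.64060078e-04 -5.54912195e-02  4.49498950e-01  6.11511638e-01
  3.65283072e-02] [6.03993655e-08] [3.45369584 2.82753317 0.25945875 0.07110663 0.06830968]
[-0.00478609 -0.08740389  0.44511703  0.61028616] [1.1435001e-05]
0.25 0.46 0.9 1 [-0.72  2.69  0.27] False
0.25 0.46 0.9 -1 [0.33 1.8  1.91] True
0.25 0.46 1.05 1 [-0.76  2.76  0.09] False
0.25 0.46 1.05 -1 [0.41 1.76 2.03] True
0.25 0.46 1.2 1 [-0.75  2.82 -0.13] False
0.25 0.46 1.2 -1 [0.48 1.72 2.14] True
0.25 0.46 1.57 1 [-0.42  2.86 -0.86] False
0.25 0.46 1.57 -1 [0.64 1.67 2.4 ] True
0.25 0.56 0.9 1 [-0.34  2.47  0.12] False
0.25 0.56 0.9 -1 [0.52 1.54 1.98] True
0.25 0.56 1.05 1 [-0.35  2.53 -0.09] False
0.25 0.56 1.05 -1 [0.6  1.49 2.11] True
0.25 0.56 1.2 1 [-0.31  2.58 -0.32] False
0.25 0.56 1.2 -1 [0.67 1.45 2.23] True
0.25 0.56 1.57 1 [-0.07  2.61 -0.96] False
0.25 0.56 1.57 -1 [0.82 1.39 2.5 ] True
0.3 0.46 0.9 1 [-0.89  2.8   0.34] False
0.3 0.46 0.9 -1 [0.43 1.71 1.91] True
0.3 0.46 1.05 1 [-0.98  2.9   0.18] False
0.3 0.46 1.05 -1 [0.52 1.65 2.02] True
0.3 0.46 1.2 1 [-1.02  2.98 -0.02] False
0
[... 349 characters left out ...]
4] True
0.3 0.56 1.57 1 [ 0.01  2.69 -1.13] False
0.3 0.56 1.57 -1 [0.98 1.22 2.52] True
0.35 0.46 0.9 1 [-1.16  2.93  0.48] False
0.35 0.46 0.9 -1 [0.52 1.61 1.91] True
0.35 0.46 1.05 1 out
0.35 0.46 1.05 -1 [0.63 1.53 2.03] True
0.35 0.46 1.2 1 out
0.35 0.46 1.2 -1 [0.74 1.47 2.14] True
0.35 0.46 1.57 1 [ 0.03  2.94 -1.41] False
0.35 0.46 1.57 -1 [0.96 1.35 2.4 ] True
0.35 0.56 0.9 1 [-0.54  2.66  0.11] False
0.35 0.56 0.9 -1 [0.72 1.32 2.  ] True
0.35 0.56 1.05 1 [-0.53  2.75 -0.12] False
0.35 0.56 1.05 -1 [0.83 1.23 2.14] True
0.35 0.56 1.2 1 [-0.45  2.8  -0.42] False
0.35 0.56 1.2 -1 [0.93 1.15 2.26] True
0.35 0.56 1.57 1 [ 0.18  2.74 -1.35] False
0.35 0.56 1.57 -1 [1.15 1.01 2.55] True
```

Request:
{"op": "move_arm", "data": {"rows": [{"tx": -0.2,"ty": -0.36,"tz": -0.6,"ax": 0,"ay": 0,"az": -0.35,"fingers": 0.7},{"tx": -0.2,"ty": -0.36,"tz": -0.9,"ax": 0,"ay": 0,"az": -0.35,"fingers": 0.7},{"tx": 0,"ty": 0,"tz": -0.9,"ax": 0,"ay": 0,"az": 0,"fingers": 0.7},{"tx": 0,"ty": 0,"tz": -0.9,"ax": 0,"ay": 0,"az": 0,"fingers": 0.7},{"tx": 0,"ty": 0,"tz": -0.9,"ax": 0,"ay": 0,"az": 0,"fingers": 0.7},{"tx": 0,"ty": 0,"tz": -0.4,"ax": 0,"ay": 0,"az": 0,"fingers": 0.7},{"tx": 0,"ty": 0,"tz": 0,"ax": 0,"ay": 0,"az": 0,"fingers": 0.7},{"tx": 0,"ty": 0,"tz": 0,"ax": 0,"ay": 0,"az": 0,"fingers": 0.7}]}}

```text
clock: 17.23
ee_pos: [0.5106, 0.2125, 0.0489]
ee_rot: [-3.14, -0.003, -0.072]
ft_force: [-0.5, 1.0, -0.5]
grip_width: 0.0259
grasp_force: 0.0
```

Request:
{"op": "move_arm", "data": {"rows": [{"tx": 0,"ty": 0,"tz": -0.27,"ax": 0,"ay": 0,"az": 0,"fingers": 0.7},{"tx": 0,"ty": 0,"tz": 0,"ax": 0,"ay": 0,"az": 0,"fingers": 1},{"tx": 0,"ty": 0,"tz": 0,"ax": 0,"ay": 0,"az": 0,"fingers": 1},{"tx": 0,"ty": 0,"tz": 0,"ax": 0,"ay": 0,"az": 0,"fingers": 1}], "squeeze": 60}}

```text
clock: 17.73
ee_pos: [0.5092, 0.2124, 0.0336]
ee_rot: [-3.141, -0.0, -0.071]
ft_force: [0.7, 0.3, 0.7]
grip_width: 0.006
grasp_force: 60.7
```

Request:
{"op": "move_arm", "data": {"rows": [{"tx": 0,"ty": 0,"tz": 0,"ax": 0,"ay": 0,"az": 0,"fingers": 0.75},{"tx": 0,"ty": 0,"tz": 0,"ax": 0,"ay": 0,"az": 0,"fingers": 0.75},{"tx": 0,"ty": 0,"tz": -0.05,"ax": 0,"ay": 0,"az": 0,"fingers": 0.75},{"tx": 0,"ty": 0,"tz": 0,"ax": 0,"ay": 0,"az": 0,"fingers": 1},{"tx": 0,"ty": 0,"tz": 0,"ax": 0,"ay": 0,"az": 0,"fingers": 1},{"tx": 0,"ty": 0,"tz": 0,"ax": 0,"ay": 0,"az": 0,"fingers": 1}]}}

```text
clock: 18.48
ee_pos: [0.509, 0.2122, 0.0307]
ee_rot: [3.142, 0.0, -0.071]
ft_force: [0.0, 0.3, 0.3]
grip_width: 0.0063
grasp_force: 60.9
```

```bash
python3 - <<'E'
from h import *
snap('wrist','w4')
im=np.load('w4.npz')['f'][:,:,::-1];save(im,'w4',(200,180,460,380),2.5)
o=r.get_obs();print(o['ee_pos'],o['ft_force'],o['grip_width'],o['qpos'])
E
```

```text
[0.50894917 0.21223589 0.03074795] [-0.00163299 -0.7865517  -0.87211985] 0.006598801822947846 [ 2.97727336e-01  1.22164873e-01  2.01748733e+00 -2.83948400e-06
  1.00201613e+00  1.93971117e+00]
```

View pics/w4.png

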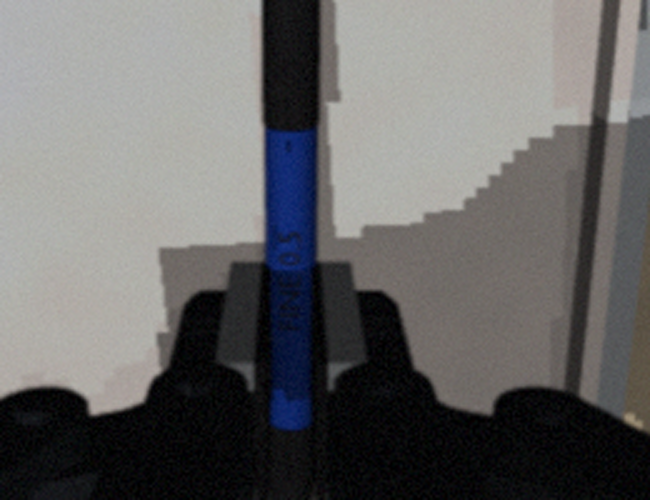

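The marker is held squarely between the pads, so I'm lifting it.

Request:
{"op": "move_arm", "data": {"rows": [{"tx": 0,"ty": 0,"tz": 0.4,"ax": 0,"ay": 0,"az": 0,"fingers": 1},{"tx": 0,"ty": 0,"tz": 0.9,"ax": 0,"ay": 0,"az": 0,"fingers": 1},{"tx": 0,"ty": 0,"tz": 0.9,"ax": 0,"ay": 0,"az": 0,"fingers": 1},{"tx": 0,"ty": 0,"tz": 0.9,"ax": 0,"ay": 0,"az": 0,"fingers": 1},{"tx": 0,"ty": 0,"tz": 0.9,"ax": 0,"ay": 0,"az": 0,"fingers": 1},{"tx": 0,"ty": 0,"tz": 0.8,"ax": 0,"ay": 0,"az": 0,"fingers": 1},{"tx": 0,"ty": 0,"tz": 0,"ax": 0,"ay": 0,"az": 0,"fingers": 1}]}}

```text
clock: 19.4
ee_pos: [0.511, 0.2129, 0.2775]
ee_rot: [-3.138, -0.01, -0.071]
ft_force: [0.5, 0.4, -0.4]
grip_width: 0.0063
grasp_force: 60.9
```

Request:
{"op": "move_arm", "data": {"rows": [{"tx": 0,"ty": -0.9,"tz": 0,"ax": 0,"ay": 0,"az": 1,"fingers": 1},{"tx": 0,"ty": -0.9,"tz": 0,"ax": 0,"ay": 0,"az": 1,"fingers": 1},{"tx": 0,"ty": -0.9,"tz": 0,"ax": 0,"ay": 0,"az": 1,"fingers": 1},{"tx": 0,"ty": -0.9,"tz": 0,"ax": 0,"ay": 0,"az": 1,"fingers": 1},{"tx": 0,"ty": -0.9,"tz": 0,"ax": 0,"ay": 0,"az": 1,"fingers": 1},{"tx": 0,"ty": -0.9,"tz": 0,"ax": 0,"ay": 0,"az": 1,"fingers": 1},{"tx": 0,"ty": -0.9,"tz": 0,"ax": 0,"ay": 0,"az": 1,"fingers": 1},{"tx": 0,"ty": -0.9,"tz": 0,"ax": 0,"ay": 0,"az": 1,"fingers": 1}]}}

```text
clock: 20.4
ee_pos: [0.5082, -0.149, 0.2703]
ee_rot: [-3.141, 0.0, 0.732]
ft_force: [0.1, -0.2, -0.6]
grip_width: 0.006
grasp_force: 60.9
```

Request:
{"op": "move_arm", "data": {"rows": [{"tx": 0,"ty": -0.6,"tz": 0,"ax": 0,"ay": 0,"az": 0.7,"fingers": 1},{"tx": 0,"ty": -0.6,"tz": 0,"ax": -0.7,"ay": 0.7,"az": 0,"fingers": 1},{"tx": 0,"ty": -0.6,"tz": 0,"ax": -0.7,"ay": 0.7,"az": 0,"fingers": 1},{"tx": 0,"ty": -0.6,"tz": 0,"ax": -0.7,"ay": 0.7,"az": 0,"fingers": 1},{"tx": 0,"ty": -0.6,"tz": 0,"ax": -0.7,"ay": 0.7,"az": 0,"fingers": 1},{"tx": 0,"ty": 0,"tz": 0,"ax": -0.7,"ay": 0.7,"az": 0,"fingers": 1},{"tx": 0,"ty": 0,"tz": 0,"ax": -0.7,"ay": 0.7,"az": 0,"fingers": 1}]}}

```text
clock: 21.28
ee_pos: [0.5085, -0.2979, 0.2704]
ee_rot: [-3.131, 0.597, 0.801]
ft_force: [-0.1, 0.1, 0.7]
grip_width: 0.0061
grasp_force: 60.9
```

```bash
python3 - <<'E'
from h import *
o=r.get_obs();print(o['clock'],o['ee_pos'],o['ee_rot'],o['qpos'],o['grip_width'],R.from_euler('xyz',o['ee_rot']).as_matrix().round(3))
E
```

```text
21.275 [ 0.5085318  -0.29794215  0.27040125] [-3.13147913  0.59728103  0.80122807] [-0.37906552  0.12152168  1.66740337 -0.54285029  1.61000378  0.44374632] 0.006107436262581093 [[ 0.575  0.714 -0.399]
 [ 0.594 -0.7   -0.397]
 [-0.562 -0.008 -0.827]]
```

Request:
{"op": "move_arm", "data": {"rows": [{"tx": -0.2,"ty": -0.1,"tz": 0,"ax": -0.7,"ay": 0.7,"az": 0,"fingers": 1},{"tx": -0.2,"ty": -0.1,"tz": 0,"ax": -0.7,"ay": 0.7,"az": 0,"fingers": 1},{"tx": -0.2,"ty": -0.1,"tz": 0,"ax": -0.7,"ay": 0.7,"az": 0,"fingers": 1},{"tx": -0.2,"ty": -0.1,"tz": 0,"ax": -0.7,"ay": 0.7,"az": 0,"fingers": 1},{"tx": -0.2,"ty": 0,"tz": 0,"ax": -0.7,"ay": 0.7,"az": 0,"fingers": 1},{"tx": 0,"ty": 0,"tz": 0,"ax": -0.35,"ay": 0.35,"az": 0,"fingers": 1},{"tx": 0,"ty": 0,"tz": 0,"ax": 0,"ay": 0,"az": 0,"fingers": 1}]}}

```text
clock: 22.15
ee_pos: [0.459, -0.3175, 0.2698]
ee_rot: [-3.108, 1.138, 0.822]
ft_force: [-0.1, -0.1, 0.4]
grip_width: 0.0064
grasp_force: 60.9
```

```bash
python3 - <<'E'
from h import *
o=r.get_obs();print(o['clock'],o['ee_pos'],o['ee_rot'],o['qpos'],o['grip_width'],R.from_euler('xyz',o['ee_rot']).as_matrix().round(3))
snap('scene','s3');save(np.load('s3.npz')['f'][:,:,::-1],'s3',(310,120,490,320),3)
E
```

```text
22.15 [ 0.45898791 -0.31746597  0.26977767] [-3.10794912  1.13842332  0.82195733] [-0.30003876  0.22629774  1.74651707 -0.96913828  1.799145    0.56629636] 0.006404660767462995 [[ 0.285  0.711 -0.642]
 [ 0.307 -0.703 -0.642]
 [-0.908 -0.014 -0.419]]
```

View pics/s3.png

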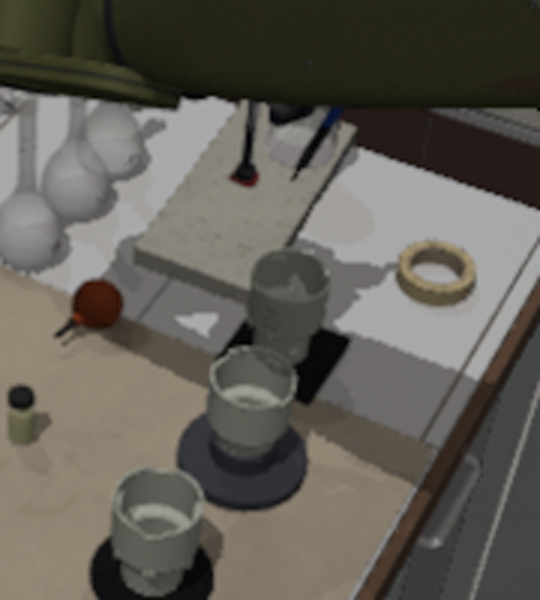

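The marker hangs tip-down, tip at crop (295,180), above beaker_1, whose rim is at (290,277). Checking that alignment numerically.

```bash
python3 - <<'E'
from h import *
print('rim1',atz('s3',310+290/3,120+278/3,.09),'rim2',atz('s3',310+158/3,120+505/3,.09),'foot1',atz('s3',310+287/3,120+350/3,.004))
print('tip',atz('s3',310+295/3,120+180/3,.194),proj('s3',(.485,-.29,.194)), proj('s3',(.478,-.299,.09)))
E
```

```text
rim1 [ 0.4784 -0.2943  0.09  ] rim2 [ 0.457 -0.027  0.09 ] foot1 [ 0.4735 -0.3012  0.004 ]
tip [ 0.4842 -0.2877  0.194 ] [408.5 179.3] [407.6 211.6]
```

Request:
{"op": "move_arm", "data": {"rows": [{"tx": 0,"ty": 0,"tz": -0.8,"ax": 0,"ay": 0,"az": 0,"fingers": 1},{"tx": 0,"ty": 0,"tz": -0.8,"ax": 0,"ay": 0,"az": 0,"fingers": 1},{"tx": 0,"ty": 0,"tz": -0.8,"ax": 0,"ay": 0,"az": 0,"fingers": 1},{"tx": 0,"ty": 0,"tz": -0.6,"ax": 0,"ay": 0,"az": 0,"fingers": 1},{"tx": 0,"ty": 0,"tz": -0.2,"ax": 0,"ay": 0,"az": 0,"fingers": 1},{"tx": 0,"ty": 0,"tz": 0,"ax": 0,"ay": 0,"az": 0,"fingers": 1}]}}

```text
clock: 22.95
ee_pos: [0.4594, -0.318, 0.1114]
ee_rot: [-3.114, 1.138, 0.816]
ft_force: [0.5, 0.0, 0.2]
grip_width: 0.0063
grasp_force: 60.9
```

Request:
{"op": "move_arm", "data": {"rows": [{"tx": 0,"ty": 0,"tz": 0,"ax": 0,"ay": 0,"az": 0,"fingers": 0.75},{"tx": 0,"ty": 0,"tz": 0,"ax": 0,"ay": 0,"az": 0,"fingers": 0.7},{"tx": 0,"ty": 0,"tz": 0,"ax": 0,"ay": 0,"az": 0,"fingers": 0.7},{"tx": 0,"ty": 0,"tz": 0,"ax": 0,"ay": 0,"az": 0,"fingers": 0.7},{"tx": 0.4,"ty": 0.4,"tz": 0.28,"ax": 0,"ay": 0,"az": 0,"fingers": 0.7},{"tx": 0.6,"ty": 0.6,"tz": 0.5,"ax": 0,"ay": 0,"az": 0,"fingers": 0.7},{"tx": 0.6,"ty": 0.6,"tz": 0.8,"ax": 0,"ay": 0,"az": 0,"fingers": 0.7},{"tx": 0,"ty": 0.4,"tz": 0.9,"ax": 0,"ay": 0,"az": 0,"fingers": 0.7}]}}

```text
clock: 23.95
ee_pos: [0.5403, -0.2165, 0.2356]
ee_rot: [-3.112, 1.138, 0.82]
ft_force: [-0.0, -0.1, -0.4]
grip_width: 0.0257
grasp_force: 0.0
```

```bash
python3 - <<'E'
from h import *
o=r.get_obs();print(o['clock'],o['ee_pos'],o['ee_rot'],o['qpos'])
snap('scene','s4');im=np.load('s4.npz')['f'][:,:,::-1]
a=cv2.resize(im[150:330,330:460],None,fx=2.6,fy=2.6,interpolation=cv2.INTER_CUBIC);b=cv2.resize(im[310:470,180:350],None,fx=2.6,fy=468/160,interpolation=cv2.INTER_CUBIC)
save(np.hstack([a,b]),'s4')
E
```

```text
23.95 [ 0.54033455 -0.21648217  0.23556293] [-3.11162191  1.13837843  0.81959829] [-0.12957447  0.39511952  1.59764234 -0.8692968   1.91009638  0.68211948]
```

View pics/s4.png

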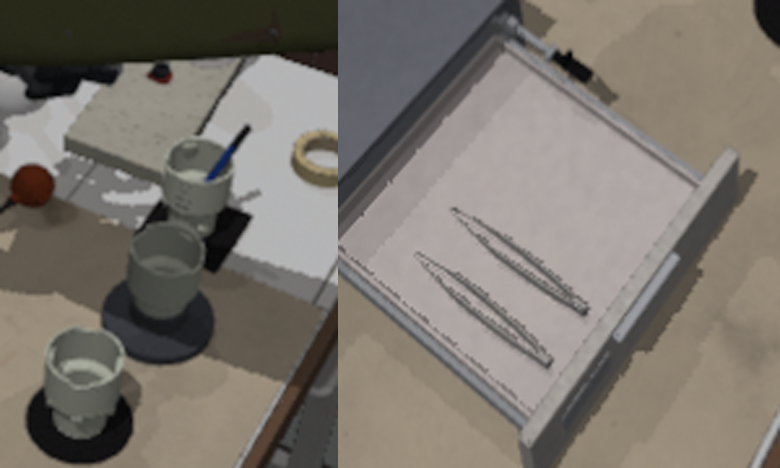

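The marker stands in beaker_1, and both forceps are undisturbed in the drawer.

Request:
{"op": "move_arm", "data": {"rows": [{"tx": 0,"ty": 0.6,"tz": 0.5,"ax": 0.7,"ay": -0.7,"az": 0,"fingers": 0.7},{"tx": 0,"ty": 0.6,"tz": 0.3,"ax": 0.7,"ay": -0.7,"az": 0,"fingers": 0.7},{"tx": 0,"ty": 0.6,"tz": 0,"ax": 0.7,"ay": -0.7,"az": 0,"fingers": 0.7},{"tx": 0,"ty": 0.6,"tz": 0,"ax": 0.7,"ay": -0.7,"az": 0,"fingers": 0.7},{"tx": 0,"ty": 0.6,"tz": 0,"ax": 0.7,"ay": -0.7,"az": 0,"fingers": 0.7},{"tx": 0,"ty": 0.6,"tz": 0,"ax": 0.7,"ay": -0.7,"az": 0,"fingers": 0.7},{"tx": 0,"ty": 0.6,"tz": 0,"ax": 0.7,"ay": -0.7,"az": 0,"fingers": 0.7},{"tx": 0,"ty": 0.6,"tz": 0,"ax": 0.7,"ay": -0.7,"az": 0,"fingers": 0.7}]}}

```text
clock: 25.0
ee_pos: [0.5389, 0.0231, 0.2749]
ee_rot: [-3.137, 0.343, 0.799]
ft_force: [0.7, -0.0, -0.0]
grip_width: 0.0255
grasp_force: 0.0
```

Request:
{"op": "move_arm", "data": {"rows": [{"tx": -0.1,"ty": 0.6,"tz": 0,"ax": 0.7,"ay": -0.7,"az": 0,"fingers": 0.7},{"tx": -0.1,"ty": 0.6,"tz": 0,"ax": 0.7,"ay": -0.7,"az": 0,"fingers": 0.7},{"tx": -0.1,"ty": 0.6,"tz": 0,"ax": 0.7,"ay": -0.7,"az": 0,"fingers": 0.7},{"tx": -0.1,"ty": 0.6,"tz": 0,"ax": 0.35,"ay": -0.35,"az": 0,"fingers": 0.7},{"tx": -0.1,"ty": 0.6,"tz": 0,"ax": 0,"ay": 0,"az": -1,"fingers": 0.7},{"tx": -0.1,"ty": 0.6,"tz": 0,"ax": 0,"ay": 0,"az": -1,"fingers": 0.7},{"tx": 0,"ty": 0.6,"tz": 0,"ax": 0,"ay": 0,"az": -1,"fingers": 0.7},{"tx": 0,"ty": 0.6,"tz": 0,"ax": 0,"ay": 0,"az": -1,"fingers": 0.7}]}}

```text
clock: 26.0
ee_pos: [0.5087, 0.2629, 0.2747]
ee_rot: [3.141, 0.0, 0.395]
ft_force: [-0.3, 0.1, 0.2]
grip_width: 0.0256
grasp_force: 0.0
```

Request:
{"op": "move_arm", "data": {"rows": [{"tx": 0,"ty": 0,"tz": 0,"ax": 0,"ay": 0,"az": -1,"fingers": 0.7},{"tx": 0,"ty": 0,"tz": 0,"ax": 0,"ay": 0,"az": -1,"fingers": 0.7},{"tx": 0,"ty": 0,"tz": 0,"ax": 0,"ay": 0,"az": -1,"fingers": 0.7},{"tx": 0,"ty": 0,"tz": 0,"ax": 0,"ay": 0,"az": -1,"fingers": 0.7},{"tx": 0,"ty": 0,"tz": 0,"ax": 0,"ay": 0,"az": -0.6,"fingers": 0.7},{"tx": 0,"ty": 0,"tz": 0,"ax": 0,"ay": 0,"az": 0,"fingers": 0.7}]}}

```text
clock: 26.75
ee_pos: [0.5088, 0.262, 0.2746]
ee_rot: [3.141, 0.0, -0.061]
ft_force: [-1.3, 1.0, 0.0]
grip_width: 0.0256
grasp_force: 0.0
```

Request:
{"op": "move_arm", "data": {"rows": [{"tx": 0,"ty": 0.46,"tz": -0.6,"ax": 0,"ay": 0,"az": 0,"fingers": 0.7},{"tx": 0,"ty": 0,"tz": -0.9,"ax": 0,"ay": 0,"az": 0,"fingers": 0.7},{"tx": 0,"ty": 0,"tz": -0.9,"ax": 0,"ay": 0,"az": 0,"fingers": 0.7},{"tx": 0,"ty": 0,"tz": -0.9,"ax": 0,"ay": 0,"az": 0,"fingers": 0.7},{"tx": 0,"ty": 0,"tz": -0.9,"ax": 0,"ay": 0,"az": 0,"fingers": 0.7},{"tx": 0,"ty": 0,"tz": -0.4,"ax": 0,"ay": 0,"az": 0,"fingers": 0.7},{"tx": 0,"ty": 0,"tz": 0,"ax": 0,"ay": 0,"az": 0,"fingers": 0.7},{"tx": 0,"ty": 0,"tz": 0,"ax": 0,"ay": 0,"az": 0,"fingers": 0.7}]}}

```text
clock: 27.75
ee_pos: [0.5106, 0.2859, 0.047]
ee_rot: [-3.14, -0.003, -0.061]
ft_force: [0.9, 0.4, 0.1]
grip_width: 0.0254
grasp_force: 0.0
```

Request:
{"op": "move_arm", "data": {"rows": [{"tx": 0,"ty": 0,"tz": -0.24,"ax": 0,"ay": 0,"az": 0,"fingers": 0.7},{"tx": 0,"ty": 0,"tz": 0,"ax": 0,"ay": 0,"az": 0,"fingers": 0.7},{"tx": 0,"ty": 0,"tz": 0,"ax": 0,"ay": 0,"az": 0,"fingers": 0.7}]}}

```text
clock: 28.12
ee_pos: [0.5091, 0.2853, 0.033]
ee_rot: [-3.142, -0.0, -0.061]
ft_force: [-0.5, 0.3, 0.4]
grip_width: 0.0257
grasp_force: 0.0
```

Request:
{"op": "move_arm", "data": {"rows": [{"tx": 0,"ty": 0,"tz": -0.03,"ax": 0,"ay": 0,"az": 0,"fingers": 0.7},{"tx": 0,"ty": 0,"tz": 0,"ax": 0,"ay": 0,"az": 0,"fingers": 1},{"tx": 0,"ty": 0,"tz": 0,"ax": 0,"ay": 0,"az": 0,"fingers": 1},{"tx": 0,"ty": 0,"tz": 0,"ax": 0,"ay": 0,"az": 0,"fingers": 1},{"tx": 0,"ty": 0,"tz": 0,"ax": 0,"ay": 0,"az": 0,"fingers": 1}]}}

```text
clock: 28.75
ee_pos: [0.5092, 0.2853, 0.0315]
ee_rot: [-3.141, -0.0, -0.061]
ft_force: [0.1, -0.1, 1.9]
grip_width: 0.0082
grasp_force: 58.8
```

Request:
{"op": "move_arm", "data": {"rows": [{"tx": 0,"ty": 0,"tz": 0.4,"ax": 0,"ay": 0,"az": 0,"fingers": 1},{"tx": 0,"ty": 0,"tz": 0.9,"ax": 0,"ay": 0,"az": 0,"fingers": 1},{"tx": 0,"ty": 0,"tz": 0.9,"ax": 0,"ay": 0,"az": 0,"fingers": 1},{"tx": 0,"ty": 0,"tz": 0.9,"ax": 0,"ay": 0,"az": 0,"fingers": 1},{"tx": 0,"ty": 0,"tz": 0.9,"ax": 0,"ay": 0,"az": 0,"fingers": 1},{"tx": 0,"ty": 0,"tz": 0.8,"ax": 0,"ay": 0,"az": 0,"fingers": 1},{"tx": 0,"ty": 0,"tz": 0,"ax": 0,"ay": 0,"az": 0,"fingers": 1}]}}

```text
clock: 29.62
ee_pos: [0.5108, 0.2861, 0.2777]
ee_rot: [-3.137, -0.009, -0.061]
ft_force: [0.1, 0.4, -0.6]
grip_width: 0.0089
grasp_force: 58.6
```

Request:
{"op": "move_arm", "data": {"rows": [{"tx": -0.1,"ty": -0.8,"tz": 0,"ax": 0,"ay": 0,"az": 1,"fingers": 1},{"tx": -0.1,"ty": -0.8,"tz": 0,"ax": 0,"ay": 0,"az": 1,"fingers": 1},{"tx": -0.1,"ty": -0.8,"tz": 0,"ax": 0,"ay": 0,"az": 1,"fingers": 1},{"tx": -0.1,"ty": -0.8,"tz": 0,"ax": 0,"ay": 0,"az": 1,"fingers": 1},{"tx": -0.1,"ty": -0.8,"tz": 0,"ax": 0,"ay": 0,"az": 1,"fingers": 1},{"tx": -0.1,"ty": -0.8,"tz": 0,"ax": 0,"ay": 0,"az": 1,"fingers": 1},{"tx": -0.1,"ty": -0.8,"tz": 0,"ax": 0,"ay": 0,"az": 1,"fingers": 1},{"tx": -0.1,"ty": -0.8,"tz": 0,"ax": 0,"ay": 0,"az": 1,"fingers": 1}]}}

```text
clock: 30.62
ee_pos: [0.468, -0.0359, 0.2704]
ee_rot: [-3.14, 0.001, 0.742]
ft_force: [1.5, -0.6, -0.1]
grip_width: 0.009
grasp_force: 58.7
```

Request:
{"op": "move_arm", "data": {"rows": [{"tx": -0.1,"ty": -0.36,"tz": 0,"ax": 0,"ay": 0,"az": 0.6,"fingers": 1},{"tx": -0.1,"ty": 0,"tz": 0,"ax": -0.7,"ay": 0.7,"az": 0,"fingers": 1},{"tx": -0.1,"ty": 0,"tz": 0,"ax": -0.7,"ay": 0.7,"az": 0,"fingers": 1},{"tx": -0.1,"ty": 0,"tz": 0,"ax": -0.7,"ay": 0.7,"az": 0,"fingers": 1},{"tx": -0.1,"ty": 0,"tz": 0,"ax": -0.7,"ay": 0.7,"az": 0,"fingers": 1},{"tx": -0.1,"ty": 0,"tz": 0,"ax": -0.7,"ay": 0.7,"az": 0,"fingers": 1},{"tx": 0,"ty": 0,"tz": 0,"ax": -0.7,"ay": 0.7,"az": 0,"fingers": 1},{"tx": 0,"ty": 0,"tz": 0,"ax": -0.7,"ay": 0.7,"az": 0,"fingers": 1}]}}

```text
clock: 31.62
ee_pos: [0.4385, -0.0526, 0.2708]
ee_rot: [-3.129, 0.697, 0.804]
ft_force: [0.2, 0.4, -0.8]
grip_width: 0.009
grasp_force: 58.7
```

Request:
{"op": "move_arm", "data": {"rows": [{"tx": 0,"ty": 0,"tz": 0,"ax": -0.7,"ay": 0.7,"az": 0,"fingers": 1},{"tx": 0,"ty": 0,"tz": 0,"ax": -0.7,"ay": 0.7,"az": 0,"fingers": 1},{"tx": 0,"ty": 0,"tz": 0,"ax": -0.7,"ay": 0.7,"az": 0,"fingers": 1},{"tx": 0,"ty": 0,"tz": 0,"ax": -0.7,"ay": 0.7,"az": 0,"fingers": 1},{"tx": 0,"ty": 0,"tz": 0,"ax": -0.35,"ay": 0.35,"az": 0,"fingers": 1},{"tx": 0,"ty": 0,"tz": 0,"ax": 0,"ay": 0,"az": 0,"fingers": 1}]}}

```text
clock: 32.38
ee_pos: [0.4386, -0.0527, 0.2703]
ee_rot: [-3.108, 1.14, 0.821]
ft_force: [0.6, -0.7, -0.1]
grip_width: 0.009
grasp_force: 58.7
```

```bash
python3 - <<'E'
from h import *
o=r.get_obs();M=R.from_euler('xyz',o['ee_rot']).as_matrix();print(o['clock'],o['ee_pos'],o['qpos'],o['grip_width'],M.round(3),'bottom',o['ee_pos']+.09*M[:,0]-.003*M[:,2])
E
```

```text
32.375 [ 0.43861199 -0.05271619  0.27025961] [ 0.11356227  0.17850549  1.80190955 -0.70321441  2.07857669  0.84410775] 0.008986956871278444 [[ 0.285  0.711 -0.643]
 [ 0.306 -0.703 -0.642]
 [-0.908 -0.014 -0.418]] bottom [ 0.46616372 -0.02324904  0.18975129]
```

Request:
{"op": "move_arm", "data": {"rows": [{"tx": 0.08,"ty": -0.08,"tz": -0.8,"ax": 0,"ay": 0,"az": 0,"fingers": 1},{"tx": 0,"ty": 0,"tz": -0.8,"ax": 0,"ay": 0,"az": 0,"fingers": 1},{"tx": 0,"ty": 0,"tz": -0.8,"ax": 0,"ay": 0,"az": 0,"fingers": 1},{"tx": 0,"ty": 0,"tz": -0.6,"ax": 0,"ay": 0,"az": 0,"fingers": 1},{"tx": 0,"ty": 0,"tz": -0.14,"ax": 0,"ay": 0,"az": 0,"fingers": 1},{"tx": 0,"ty": 0,"tz": 0,"ax": 0,"ay": 0,"az": 0,"fingers": 1}]}}

```text
clock: 33.12
ee_pos: [0.4434, -0.0568, 0.1151]
ee_rot: [-3.114, 1.138, 0.815]
ft_force: [-0.3, -0.5, 0.4]
grip_width: 0.0088
grasp_force: 58.7
```

```bash
python3 - <<'E'
from h import *
snap('scene','s5');im=np.load('s5.npz')['f'][:,:,::-1]
a=cv2.resize(im[220:340,310:430],None,fx=4,fy=4,interpolation=cv2.INTER_CUBIC);save(a,'s5')
E
```

```text
(no output)
```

View pics/s5.png

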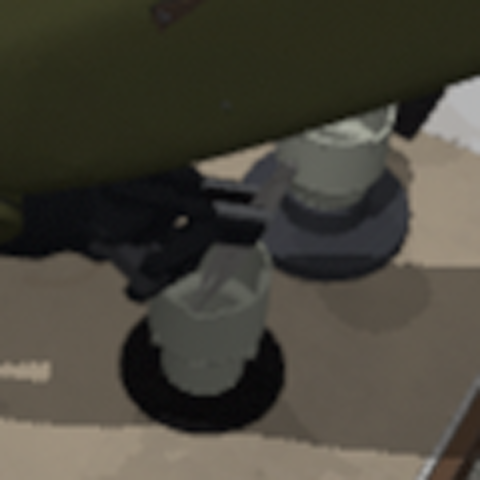

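The forceps' points are inside beaker_2's mouth, at crop (225,270), with the fingers just above the rim. Releasing.

Request:
{"op": "move_arm", "data": {"rows": [{"tx": 0,"ty": 0,"tz": 0,"ax": 0,"ay": 0,"az": 0,"fingers": 0.75},{"tx": 0,"ty": 0,"tz": 0,"ax": 0,"ay": 0,"az": 0,"fingers": 0.7},{"tx": 0,"ty": 0,"tz": 0,"ax": 0,"ay": 0,"az": 0,"fingers": 0.7},{"tx": 0,"ty": 0,"tz": 0,"ax": 0,"ay": 0,"az": 0,"fingers": 0.7},{"tx": 0.4,"ty": 0.4,"tz": 0.28,"ax": 0,"ay": 0,"az": 0,"fingers": 0.7},{"tx": 0.6,"ty": 0.6,"tz": 0.5,"ax": 0,"ay": 0,"az": 0,"fingers": 0.7},{"tx": 0.4,"ty": 0.4,"tz": 0.9,"ax": 0,"ay": 0,"az": 0,"fingers": 0.7},{"tx": 0,"ty": 0,"tz": 0.9,"ax": 0,"ay": 0,"az": 0,"fingers": 0.7}]}}

```text
clock: 34.17
ee_pos: [0.514, 0.0144, 0.2443]
ee_rot: [-3.112, 1.138, 0.819]
ft_force: [0.4, -0.4, -0.7]
grip_width: 0.0259
grasp_force: 0.0
```

Request:
{"op": "move_arm", "data": {"rows": [{"tx": 0,"ty": 0.4,"tz": 0.4,"ax": 0.7,"ay": -0.7,"az": 0,"fingers": 0.7},{"tx": 0,"ty": 0.4,"tz": 0.2,"ax": 0.7,"ay": -0.7,"az": 0,"fingers": 0.7},{"tx": 0,"ty": 0.4,"tz": 0,"ax": 0.7,"ay": -0.7,"az": 0,"fingers": 0.7},{"tx": 0,"ty": 0.4,"tz": 0,"ax": 0.7,"ay": -0.7,"az": 0,"fingers": 0.7},{"tx": 0,"ty": 0.4,"tz": 0,"ax": 0.7,"ay": -0.7,"az": 0,"fingers": 0.7},{"tx": 0,"ty": 0.4,"tz": 0,"ax": 0.7,"ay": -0.7,"az": 0,"fingers": 0.7},{"tx": 0,"ty": 0.4,"tz": 0,"ax": 0.7,"ay": -0.7,"az": 0,"fingers": 0.7},{"tx": 0,"ty": 0.4,"tz": 0,"ax": 0.7,"ay": -0.7,"az": 0,"fingers": 0.7}]}}

```text
clock: 35.17
ee_pos: [0.5129, 0.1739, 0.2734]
ee_rot: [-3.137, 0.343, 0.8]
ft_force: [-0.3, -0.2, -1.0]
grip_width: 0.0257
grasp_force: 0.0
```

Request:
{"op": "move_arm", "data": {"rows": [{"tx": 0,"ty": 0.4,"tz": 0,"ax": 0.7,"ay": -0.7,"az": 0,"fingers": 0.7},{"tx": 0,"ty": 0.4,"tz": 0,"ax": 0.7,"ay": -0.7,"az": 0,"fingers": 0.7},{"tx": 0,"ty": 0.4,"tz": 0,"ax": 0.7,"ay": -0.7,"az": 0,"fingers": 0.7},{"tx": 0,"ty": 0.4,"tz": 0,"ax": 0.35,"ay": -0.35,"az": 0,"fingers": 0.7},{"tx": 0,"ty": 0.4,"tz": 0,"ax": 0,"ay": 0,"az": -1,"fingers": 0.7},{"tx": 0,"ty": 0,"tz": 0,"ax": 0,"ay": 0,"az": -1,"fingers": 0.7},{"tx": 0,"ty": 0,"tz": 0,"ax": 0,"ay": 0,"az": -1,"fingers": 0.7},{"tx": 0,"ty": 0,"tz": 0,"ax": 0,"ay": 0,"az": -1,"fingers": 0.7}]}}

```text
clock: 36.17
ee_pos: [0.5127, 0.2732, 0.2731]
ee_rot: [3.141, 0.001, 0.396]
ft_force: [-0.5, 0.2, -0.6]
grip_width: 0.0257
grasp_force: 0.0
```

Request:
{"op": "move_arm", "data": {"rows": [{"tx": 0,"ty": 0,"tz": 0,"ax": 0,"ay": 0,"az": -1,"fingers": 0.7},{"tx": 0,"ty": 0,"tz": 0,"ax": 0,"ay": 0,"az": -1,"fingers": 0.7},{"tx": 0,"ty": 0,"tz": 0,"ax": 0,"ay": 0,"az": -1,"fingers": 0.7},{"tx": 0,"ty": 0,"tz": 0,"ax": 0,"ay": 0,"az": -1,"fingers": 0.7},{"tx": 0,"ty": 0,"tz": 0,"ax": 0,"ay": 0,"az": -0.6,"fingers": 0.7},{"tx": 0,"ty": 0,"tz": 0,"ax": 0,"ay": 0,"az": 0,"fingers": 0.7}]}}

```text
clock: 36.92
ee_pos: [0.5128, 0.2731, 0.2731]
ee_rot: [3.141, 0.001, -0.06]
ft_force: [-0.1, 0.7, 0.3]
grip_width: 0.0253
grasp_force: 0.0
```

```bash
python3 - <<'E'
from h import *
o=r.get_obs();print(o['clock'],o['ee_pos'],o['ee_rot'],o['ft_force'])
snap('wrist','w6');snap('scene','s6')
a=np.load('w6.npz')['f'][:,:,::-1];b=np.load('s6.npz')['f'][:,:,::-1]
save(np.hstack([cv2.resize(a,(480,360)),cv2.resize(b[170:350,310:470],(320,360))]),'w6')
E
```

```text
36.925 [0.51279342 0.27312287 0.27313195] [ 3.14116901e+00  5.03288648e-04 -6.04128596e-02] [-0.1226044   0.72887481  0.31601712]
```

View pics/w6.png

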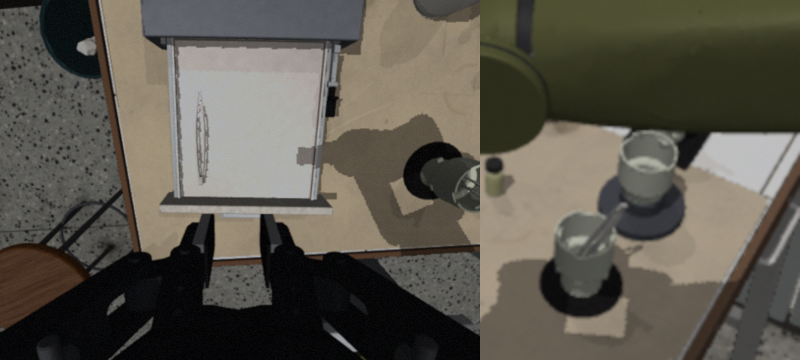

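The first forceps stand in beaker_2. The last ones still lie in the drawer, with ends at about (267,124) and (271,244) in full-size pixels.

```bash
python3 - <<'E'
from h import *
a,b=atz('w6',267,124,.0345),atz('w6',270.5,243,.0345);print(a,b,np.arctan2(*(a-b)[1::-1]),np.linalg.norm(a-b))
print('pad',atz('w6',331/.75,98/.75,.06),'panel',atz('w6',161/.75,210/.75,.066),atz('w6',330/.75,213/.75,.066))
E
```

```text
[0.5965 0.3175 0.0345] [0.4728 0.3255 0.0345] -0.06458265524998663 0.1239584204481487
pad [0.5801 0.1516 0.06  ] panel [0.4456 0.3822 0.066 ] [0.4273 0.1499 0.066 ]
```

Request:
{"op": "move_arm", "data": {"rows": [{"tx": 0,"ty": 0.5,"tz": -0.5,"ax": 0,"ay": 0,"az": 0,"fingers": 0.7},{"tx": 0,"ty": 0.5,"tz": -0.8,"ax": 0,"ay": 0,"az": 0,"fingers": 0.7},{"tx": 0,"ty": 0,"tz": -0.9,"ax": 0,"ay": 0,"az": 0,"fingers": 0.7},{"tx": 0,"ty": 0,"tz": -0.9,"ax": 0,"ay": 0,"az": 0,"fingers": 0.7},{"tx": 0,"ty": 0,"tz": -0.9,"ax": 0,"ay": 0,"az": 0,"fingers": 0.7},{"tx": 0,"ty": 0,"tz": -0.5,"ax": 0,"ay": 0,"az": 0,"fingers": 0.7},{"tx": 0,"ty": 0,"tz": 0,"ax": 0,"ay": 0,"az": 0,"fingers": 0.7},{"tx": 0,"ty": 0,"tz": 0,"ax": 0,"ay": 0,"az": 0,"fingers": 0.7}]}}

```text
clock: 38.02
ee_pos: [0.5139, 0.3237, 0.0498]
ee_rot: [-3.141, -0.002, -0.061]
ft_force: [0.1, 0.0, 1.0]
grip_width: 0.0254
grasp_force: 0.0
```

Request:
{"op": "move_arm", "data": {"rows": [{"tx": 0,"ty": 0,"tz": -0.26,"ax": 0,"ay": 0,"az": 0,"fingers": 0.7},{"tx": 0,"ty": 0,"tz": 0,"ax": 0,"ay": 0,"az": 0,"fingers": 0.7},{"tx": 0,"ty": 0,"tz": 0,"ax": 0,"ay": 0,"az": 0,"fingers": 0.7}]}}

```text
clock: 38.4
ee_pos: [0.5131, 0.3233, 0.0356]
ee_rot: [-3.141, -0.0, -0.061]
ft_force: [-0.5, -0.1, -0.0]
grip_width: 0.0261
grasp_force: 0.0
```

Request:
{"op": "move_arm", "data": {"rows": [{"tx": 0,"ty": 0,"tz": -0.08,"ax": 0,"ay": 0,"az": 0,"fingers": 0.7},{"tx": 0,"ty": 0,"tz": 0,"ax": 0,"ay": 0,"az": 0,"fingers": 1},{"tx": 0,"ty": 0,"tz": 0,"ax": 0,"ay": 0,"az": 0,"fingers": 1},{"tx": 0,"ty": 0,"tz": 0,"ax": 0,"ay": 0,"az": 0,"fingers": 1},{"tx": 0,"ty": 0,"tz": 0,"ax": 0,"ay": 0,"az": 0,"fingers": 1}]}}

```text
clock: 39.02
ee_pos: [0.513, 0.3232, 0.0313]
ee_rot: [3.142, 0.0, -0.061]
ft_force: [-0.4, 0.5, -0.9]
grip_width: 0.0089
grasp_force: 58.7
```

Request:
{"op": "move_arm", "data": {"rows": [{"tx": 0,"ty": 0,"tz": 0.4,"ax": 0,"ay": 0,"az": 0,"fingers": 1},{"tx": 0,"ty": 0,"tz": 0.9,"ax": 0,"ay": 0,"az": 0,"fingers": 1},{"tx": 0,"ty": 0,"tz": 0.9,"ax": 0,"ay": 0,"az": 0,"fingers": 1},{"tx": 0,"ty": 0,"tz": 0.9,"ax": 0,"ay": 0,"az": 0,"fingers": 1},{"tx": 0,"ty": 0,"tz": 0.9,"ax": 0,"ay": 0,"az": 0,"fingers": 1},{"tx": 0,"ty": 0,"tz": 0.8,"ax": 0,"ay": 0,"az": 0,"fingers": 1},{"tx": 0,"ty": 0,"tz": 0,"ax": 0,"ay": 0,"az": 0,"fingers": 1}]}}

```text
clock: 39.9
ee_pos: [0.5149, 0.3243, 0.2783]
ee_rot: [-3.136, -0.009, -0.061]
ft_force: [-0.7, 0.0, -0.8]
grip_width: 0.0085
grasp_force: 58.7
```

Request:
{"op": "move_arm", "data": {"rows": [{"tx": -0.1,"ty": -0.8,"tz": 0,"ax": 0,"ay": 0,"az": 1,"fingers": 1},{"tx": -0.1,"ty": -0.8,"tz": 0,"ax": 0,"ay": 0,"az": 1,"fingers": 1},{"tx": -0.1,"ty": -0.8,"tz": 0,"ax": 0,"ay": 0,"az": 1,"fingers": 1},{"tx": -0.1,"ty": -0.8,"tz": 0,"ax": 0,"ay": 0,"az": 1,"fingers": 1},{"tx": -0.1,"ty": -0.8,"tz": 0,"ax": 0,"ay": 0,"az": 1,"fingers": 1},{"tx": -0.1,"ty": -0.8,"tz": 0,"ax": 0,"ay": 0,"az": 1,"fingers": 1},{"tx": -0.1,"ty": -0.8,"tz": 0,"ax": 0,"ay": 0,"az": 1,"fingers": 1},{"tx": -0.1,"ty": -0.8,"tz": 0,"ax": 0,"ay": 0,"az": 1,"fingers": 1}]}}

```text
clock: 40.9
ee_pos: [0.4721, 0.0021, 0.2706]
ee_rot: [-3.141, 0.001, 0.742]
ft_force: [-0.1, 0.2, 0.5]
grip_width: 0.0091
grasp_force: 58.7
```

Request:
{"op": "move_arm", "data": {"rows": [{"tx": -0.1,"ty": -0.8,"tz": 0,"ax": 0,"ay": 0,"az": 0.6,"fingers": 1},{"tx": -0.1,"ty": -0.32,"tz": 0,"ax": -0.7,"ay": 0.7,"az": 0,"fingers": 1},{"tx": -0.1,"ty": 0,"tz": 0,"ax": -0.7,"ay": 0.7,"az": 0,"fingers": 1},{"tx": -0.1,"ty": 0,"tz": 0,"ax": -0.7,"ay": 0.7,"az": 0,"fingers": 1},{"tx": -0.1,"ty": 0,"tz": 0,"ax": -0.7,"ay": 0.7,"az": 0,"fingers": 1},{"tx": -0.1,"ty": 0,"tz": 0,"ax": -0.7,"ay": 0.7,"az": 0,"fingers": 1},{"tx": -0.1,"ty": 0,"tz": 0,"ax": -0.7,"ay": 0.7,"az": 0,"fingers": 1},{"tx": -0.1,"ty": 0,"tz": 0,"ax": -0.7,"ay": 0.7,"az": 0,"fingers": 1}]}}

```text
clock: 41.9
ee_pos: [0.4324, -0.0526, 0.2709]
ee_rot: [-3.13, 0.697, 0.804]
ft_force: [-0.3, 0.3, -0.3]
grip_width: 0.0091
grasp_force: 58.8
```

Request:
{"op": "move_arm", "data": {"rows": [{"tx": 0,"ty": 0,"tz": 0,"ax": -0.7,"ay": 0.7,"az": 0,"fingers": 1},{"tx": 0,"ty": 0,"tz": 0,"ax": -0.7,"ay": 0.7,"az": 0,"fingers": 1},{"tx": 0,"ty": 0,"tz": 0,"ax": -0.7,"ay": 0.7,"az": 0,"fingers": 1},{"tx": 0,"ty": 0,"tz": 0,"ax": -0.7,"ay": 0.7,"az": 0,"fingers": 1},{"tx": 0,"ty": 0,"tz": 0,"ax": -0.35,"ay": 0.35,"az": 0,"fingers": 1},{"tx": 0,"ty": 0,"tz": 0,"ax": 0,"ay": 0,"az": 0,"fingers": 1}]}}

```text
clock: 42.65
ee_pos: [0.4327, -0.0527, 0.2704]
ee_rot: [-3.109, 1.139, 0.821]
ft_force: [0.5, -0.2, 0.2]
grip_width: 0.0093
grasp_force: 58.7
```

```bash
python3 - <<'E'
from h import *
o=r.get_obs();M=R.from_euler('xyz',o['ee_rot']).as_matrix();print(o['clock'],o['ee_pos'],o['qpos'],o['grip_width'],'bottom',o['ee_pos']+.09*M[:,0]-.003*M[:,2])
snap('scene','s7',(310,200,440,330),4)
E
```

```text
42.65 [ 0.43265754 -0.05268169  0.27038425] [ 0.11470179  0.16621102  1.81562208 -0.70169385  2.07795931  0.84626348] 0.009340672497294759 bottom [ 0.46023079 -0.02321059  0.18988475]
```

Request:
{"op": "move_arm", "data": {"rows": [{"tx": -0.04,"ty": 0,"tz": -0.8,"ax": 0,"ay": 0,"az": 0,"fingers": 1},{"tx": 0,"ty": 0,"tz": -0.8,"ax": 0,"ay": 0,"az": 0,"fingers": 1},{"tx": 0,"ty": 0,"tz": -0.7,"ax": 0,"ay": 0,"az": 0,"fingers": 1},{"tx": 0,"ty": 0,"tz": -0.3,"ax": 0,"ay": 0,"az": 0,"fingers": 1},{"tx": 0,"ty": 0,"tz": -0.06,"ax": 0,"ay": 0,"az": 0,"fingers": 1},{"tx": 0,"ty": 0,"tz": 0,"ax": 0,"ay": 0,"az": 0,"fingers": 1}]}}

```text
clock: 43.45
ee_pos: [0.4318, -0.0527, 0.1395]
ee_rot: [-3.117, 1.137, 0.814]
ft_force: [0.5, -0.5, 0.6]
grip_width: 0.0092
grasp_force: 58.7
```

Request:
{"op": "move_arm", "data": {"rows": [{"tx": 0,"ty": 0,"tz": 0,"ax": 0,"ay": 0,"az": 0,"fingers": 0.75},{"tx": 0,"ty": 0,"tz": 0,"ax": 0,"ay": 0,"az": 0,"fingers": 0.7},{"tx": 0,"ty": 0,"tz": 0,"ax": 0,"ay": 0,"az": 0,"fingers": 0.7},{"tx": 0,"ty": 0,"tz": 0,"ax": 0,"ay": 0,"az": 0,"fingers": 0.7},{"tx": 0.4,"ty": 0.4,"tz": 0.28,"ax": 0,"ay": 0,"az": 0,"fingers": 0.7},{"tx": 0.6,"ty": 0.6,"tz": 0.5,"ax": 0,"ay": 0,"az": 0,"fingers": 0.7},{"tx": 0.4,"ty": 0.4,"tz": 0.9,"ax": 0,"ay": 0,"az": 0,"fingers": 1},{"tx": 0.1,"ty": 0,"tz": 0.9,"ax": 0,"ay": 0,"az": 0,"fingers": 1}]}}

```text
clock: 44.45
ee_pos: [0.5069, 0.0184, 0.2683]
ee_rot: [-3.112, 1.139, 0.82]
ft_force: [-0.1, -0.2, 0.9]
grip_width: -0.0001
grasp_force: 0.0
```

Request:
{"op": "move_arm", "data": {"rows": [{"tx": 0.2,"ty": 0.2,"tz": 0,"ax": 0.7,"ay": -0.7,"az": 0,"fingers": 1},{"tx": 0.2,"ty": 0.2,"tz": 0,"ax": 0.7,"ay": -0.7,"az": 0,"fingers": 1},{"tx": 0.2,"ty": 0.2,"tz": 0,"ax": 0.7,"ay": -0.7,"az": 0,"fingers": 1},{"tx": 0.2,"ty": 0.2,"tz": 0,"ax": 0.7,"ay": -0.7,"az": 0,"fingers": 1},{"tx": 0.2,"ty": 0.2,"tz": 0,"ax": 0.7,"ay": -0.7,"az": 0,"fingers": 1},{"tx": 0.1,"ty": 0.2,"tz": 0,"ax": 0.7,"ay": -0.7,"az": 0,"fingers": 1},{"tx": 0,"ty": 0.2,"tz": 0,"ax": 0.7,"ay": -0.7,"az": 0,"fingers": 1},{"tx": 0,"ty": 0.2,"tz": 0,"ax": 0.7,"ay": -0.7,"az": 0,"fingers": 1}]}}

```text
clock: 45.45
ee_pos: [0.561, 0.0976, 0.2674]
ee_rot: [-3.137, 0.344, 0.8]
ft_force: [-0.3, 0.7, 0.2]
grip_width: 0.0002
grasp_force: 0.0
```

Request:
{"op": "move_arm", "data": {"rows": [{"tx": 0,"ty": 0.2,"tz": 0,"ax": 0.7,"ay": -0.7,"az": 0,"fingers": 1},{"tx": 0,"ty": 0.2,"tz": 0,"ax": 0.7,"ay": -0.7,"az": 0,"fingers": 1},{"tx": 0,"ty": 0.2,"tz": 0,"ax": 0.7,"ay": -0.7,"az": 0,"fingers": 1},{"tx": 0,"ty": 0.2,"tz": 0,"ax": 0.35,"ay": -0.35,"az": 0,"fingers": 1},{"tx": 0,"ty": 0,"tz": 0,"ax": 0,"ay": 0,"az": -1,"fingers": 1},{"tx": 0,"ty": 0,"tz": 0,"ax": 0,"ay": 0,"az": -1,"fingers": 1},{"tx": 0,"ty": 0,"tz": 0,"ax": 0,"ay": 0,"az": -1,"fingers": 1},{"tx": 0,"ty": 0,"tz": 0,"ax": 0,"ay": 0,"az": -1,"fingers": 1}]}}

```text
clock: 46.45
ee_pos: [0.5607, 0.1371, 0.2671]
ee_rot: [3.142, 0.001, 0.396]
ft_force: [0.8, -0.1, -0.3]
grip_width: 0.0005
grasp_force: 0.0
```

Request:
{"op": "move_arm", "data": {"rows": [{"tx": 0,"ty": 0,"tz": 0,"ax": 0,"ay": 0,"az": -1,"fingers": 1},{"tx": 0,"ty": 0,"tz": 0,"ax": 0,"ay": 0,"az": -1,"fingers": 1},{"tx": 0,"ty": 0,"tz": 0,"ax": 0,"ay": 0,"az": -1,"fingers": 1},{"tx": 0,"ty": 0,"tz": 0,"ax": 0,"ay": 0,"az": -1,"fingers": 1},{"tx": 0,"ty": 0,"tz": 0,"ax": 0,"ay": 0,"az": -0.6,"fingers": 1},{"tx": 0,"ty": 0,"tz": 0,"ax": 0,"ay": 0,"az": 0,"fingers": 1}]}}

```text
clock: 47.2
ee_pos: [0.5608, 0.1372, 0.2671]
ee_rot: [3.141, 0.001, -0.06]
ft_force: [-0.3, -0.4, -0.4]
grip_width: 0.0001
grasp_force: 0.0
```

```bash
python3 - <<'E'
from h import *
o=r.get_obs();print(o['clock'],o['ee_pos'],o['ee_rot'],o['ft_force'])
snap('wrist','w8');snap('scene','s8')
a=np.load('w8.npz')['f'][:,:,::-1];b=np.load('s8.npz')['f'][:,:,::-1]
save(np.hstack([cv2.resize(a,None,fx=.7,fy=.7),cv2.resize(b[170:340,320:450],(344,450))[:336]]) if 0 else np.hstack([cv2.resize(a,(464,348)),cv2.resize(b[160:340,310:470],(330,348))]),'w8')
print('box',atz('s0',135,315,.117),atz('s0',157,318,.085),atz('s0',145,333,.085))
E
```

```text
47.2 [0.56078582 0.13719433 0.2671269 ] [ 3.14134466e+00  5.89594624e-04 -6.04181169e-02] [-0.34273355 -0.40819482 -0.36497925]
box [0.7983 0.2865 0.117 ] [0.7789 0.2555 0.085 ] [0.7734 0.2949 0.085 ]
```

View pics/w8.png

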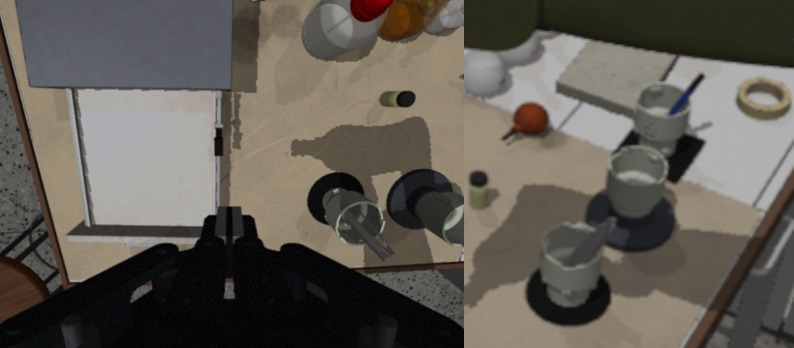

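The drawer is empty. Both forceps stand in beaker_2, the marker stands in beaker_1, and the pad is at (302,194) in full-size pixels.

```bash
python3 - <<'E'
from h import *
f=np.load('w8.npz')['f'];c=f[160:230,285:320].astype(int).sum(2)
m=(c<110);n,l,s,ce=cv2.connectedComponentsWithStats(m.astype('uint8'));
for i in range(1,n):
  if s[i,4]>30:print(s[i],ce[i]+[285,160])
print(atz('w8',302,194.5,.06),'panel',atz('w8',68*1.379,237*1.379,.066),atz('w8',215*1.379,239*1.379,.066))
E
```

```text
[ 11  17  12  38 344] [301.61627907 196.49127907]
[0.5766 0.1501 0.06  ] panel [0.4503 0.3804 0.066 ] [0.435  0.1657 0.066 ]
```

```bash
python3 - <<'E'
from h import *
for n,(x0,x1,y0,y1) in {'w8':(285,325,170,222),'w3':(405,440,135,190)}.items():
  g=np.load(n+'.npz')['f'][y0:y1,x0:x1].astype(int).sum(2)//3
  for i in range(0,y1-y0,2): print(n,y0+i,''.join('#' if v<32 else '+' if v<60 else '.' for v in g[i]),round(atz(n,302 if n=='w8' else 419,y0+i,.06)[0],4))
E
```

```text
w8 170 ........................................ 0.5998
w8 172 ........................................ 0.598
w8 174 ........................................ 0.5961
w8 176 ........................................ 0.5942
w8 178 .............+#######+.................. 0.5923
w8 180 .............+#######+.................. 0.5904
w8 182 .............+#######+.................. 0.5886
w8 184 .............+#######+.................. 0.5867
w8 186 .............+######++.................. 0.5847
w8 188 .............+#######+.................. 0.5828
w8 190 ...........+##########+................. 0.5809
w8 192 ...........###########+................. 0.579
w8 194 ...........+##########+................. 0.5771
w8 196 ...........+##########++................ 0.5751
w8 198 ...........+##########+................. 0.5732
w8 200 ...........+##########+................. 0.5712
w8 202 ...........+##########+................. 0.5693
w8 204 ...........+##########+................. 0.5673
w8 206 ...........+##########+................. 0.5654
w8 208 ...........+##########+................. 0.5634
w8
[... 1025 characters left out ...]
8
w3 163 ........+###########............... 0.5739
w3 165 ........###########+............... 0.572
w3 167 ........###########+............... 0.5701
w3 169 .......+###########+............... 0.5682
w3 171 .......+##########+................ 0.5663
w3 173 .......###########+................ 0.5643
w3 175 .......###########................. 0.5624
w3 177 ......+##########+................. 0.5605
w3 179 ......+##########+................. 0.5585
w3 181 ................................... 0.5566
w3 183 ................................... 0.5546
w3 185 ................................... 0.5526
w3 187 ................................... 0.5507
w3 189 ................................... 0.5487
```

Request:
{"op": "move_arm", "data": {"rows": [{"tx": 0.14,"ty": 0.27,"tz": -0.6,"ax": 0,"ay": 0,"az": 0,"fingers": 1},{"tx": 0,"ty": 0,"tz": -0.9,"ax": 0,"ay": 0,"az": 0,"fingers": 1},{"tx": 0,"ty": 0,"tz": -0.9,"ax": 0,"ay": 0,"az": 0,"fingers": 1},{"tx": 0,"ty": 0,"tz": -0.9,"ax": 0,"ay": 0,"az": 0,"fingers": 1},{"tx": 0,"ty": 0,"tz": -0.6,"ax": 0,"ay": 0,"az": 0,"fingers": 1},{"tx": 0,"ty": 0,"tz": 0,"ax": 0,"ay": 0,"az": 0,"fingers": 1},{"tx": 0,"ty": 0,"tz": 0,"ax": 0,"ay": 0,"az": 0,"fingers": 1}]}}

```text
clock: 48.18
ee_pos: [0.569, 0.1509, 0.0738]
ee_rot: [-3.141, -0.002, -0.061]
ft_force: [0.6, -0.6, 1.1]
grip_width: -0.0001
grasp_force: 0.0
```

Request:
{"op": "move_arm", "data": {"rows": [{"tx": 0,"ty": 0,"tz": -0.16,"ax": 0,"ay": 0,"az": 0,"fingers": 1},{"tx": 0,"ty": 0,"tz": -0.08,"ax": 0,"ay": 0,"az": 0,"fingers": 1},{"tx": 0,"ty": 0,"tz": 0,"ax": 0,"ay": 0,"az": 0,"fingers": 1}]}}

```text
clock: 48.55
ee_pos: [0.5692, 0.1512, 0.062]
ee_rot: [-3.141, -0.003, -0.061]
ft_force: [-1.9, 0.8, 6.3]
grip_width: 0.0001
grasp_force: 3.2
```

Request:
{"op": "move_arm", "data": {"rows": [{"tx": 0,"ty": 0,"tz": -0.06,"ax": 0,"ay": 0,"az": 0,"fingers": 1},{"tx": 0,"ty": 0,"tz": -0.06,"ax": 0,"ay": 0,"az": 0,"fingers": 1},{"tx": 0,"ty": 0,"tz": 0,"ax": 0,"ay": 0,"az": 0,"fingers": 1}]}}

```text
clock: 48.92
ee_pos: [0.5724, 0.1511, 0.0597]
ee_rot: [-3.14, -0.01, -0.061]
ft_force: [-1.0, -1.2, 15.2]
grip_width: 0.0002
grasp_force: 7.2
```

Request:
{"op": "move_arm", "data": {"rows": [{"tx": 0,"ty": 0,"tz": 0.4,"ax": 0,"ay": 0,"az": 0,"fingers": 1},{"tx": -0.12,"ty": 0,"tz": 0,"ax": 0,"ay": 0,"az": 0,"fingers": 1},{"tx": 0,"ty": 0,"tz": 0,"ax": 0,"ay": 0,"az": 0,"fingers": 1}]}}

```text
clock: 49.3
ee_pos: [0.5609, 0.1507, 0.0736]
ee_rot: [3.141, 0.001, -0.061]
ft_force: [-0.5, -0.3, 0.0]
grip_width: 0.0
grasp_force: 0.0
```

Request:
{"op": "move_arm", "data": {"rows": [{"tx": 0,"ty": 0,"tz": -0.24,"ax": 0,"ay": 0,"az": 0,"fingers": 1},{"tx": 0,"ty": 0,"tz": -0.12,"ax": 0,"ay": 0,"az": 0,"fingers": 1},{"tx": 0,"ty": 0,"tz": 0,"ax": 0,"ay": 0,"az": 0,"fingers": 1}]}}

```text
clock: 49.68
ee_pos: [0.5611, 0.1506, 0.0551]
ee_rot: [3.141, 0.003, -0.061]
ft_force: [-1.8, 0.3, 3.3]
grip_width: -0.0002
grasp_force: 1.4
```

Request:
{"op": "move_arm", "data": {"rows": [{"tx": 0,"ty": 0,"tz": -0.08,"ax": 0,"ay": 0,"az": 0,"fingers": 1},{"tx": 0,"ty": 0,"tz": 0,"ax": 0,"ay": 0,"az": 0,"fingers": 1},{"tx": 0,"ty": 0,"tz": 0,"ax": 0,"ay": 0,"az": 0,"fingers": 1}]}}

```text
clock: 50.05
ee_pos: [0.5623, 0.1506, 0.0527]
ee_rot: [3.141, -0.001, -0.061]
ft_force: [-1.5, -1.7, 3.4]
grip_width: 0.0002
grasp_force: 1.8
```

Request:
{"op": "move_arm", "data": {"rows": [{"tx": 0.08,"ty": 0,"tz": -0.03,"ax": 0,"ay": 0,"az": 0,"fingers": 1},{"tx": 0.16,"ty": -0.01,"tz": 0,"ax": 0,"ay": 0,"az": 0,"fingers": 1},{"tx": 0.16,"ty": -0.01,"tz": 0,"ax": 0,"ay": 0,"az": 0,"fingers": 1},{"tx": 0.16,"ty": -0.01,"tz": 0,"ax": 0,"ay": 0,"az": 0,"fingers": 1},{"tx": 0.16,"ty": -0.01,"tz": 0,"ax": 0,"ay": 0,"az": 0,"fingers": 1},{"tx": 0,"ty": 0,"tz": 0,"ax": 0,"ay": 0,"az": 0,"fingers": 1}]}}

```text
clock: 50.8
ee_pos: [0.5997, 0.1489, 0.0514]
ee_rot: [-3.141, -0.003, -0.062]
ft_force: [0.6, -2.2, 3.2]
grip_width: -0.0002
grasp_force: 1.8
```

Request:
{"op": "move_arm", "data": {"rows": [{"tx": 0.1,"ty": -0.01,"tz": 0,"ax": 0,"ay": 0,"az": 0,"fingers": 1},{"tx": 0.1,"ty": -0.01,"tz": 0,"ax": 0,"ay": 0,"az": 0,"fingers": 1},{"tx": 0,"ty": 0,"tz": 0,"ax": 0,"ay": 0,"az": 0,"fingers": 1},{"tx": -0.06,"ty": 0,"tz": 0,"ax": 0,"ay": 0,"az": 0,"fingers": 1},{"tx": 0,"ty": 0,"tz": 0.9,"ax": 0,"ay": 0,"az": 0,"fingers": 1},{"tx": 0,"ty": 0,"tz": 0.9,"ax": 0,"ay": 0,"az": 0,"fingers": 1},{"tx": 0,"ty": 0,"tz": 0.4,"ax": 0,"ay": 0,"az": 0,"fingers": 1}]}}

```text
clock: 51.68
ee_pos: [0.6056, 0.148, 0.1631]
ee_rot: [-3.141, -0.003, -0.061]
ft_force: [0.5, -0.1, 0.5]
grip_width: -0.0001
grasp_force: 0.0
```

Request:
{"op": "move_arm", "data": {"rows": [{"tx": -0.8,"ty": 0.4,"tz": 0,"ax": 0,"ay": 0,"az": 0,"fingers": 1},{"tx": -0.8,"ty": 0.4,"tz": 0,"ax": 0,"ay": 0,"az": 0,"fingers": 1},{"tx": -0.8,"ty": 0.5,"tz": 0,"ax": 0,"ay": 0,"az": 0,"fingers": 1},{"tx": -0.8,"ty": 0.5,"tz": 0,"ax": 0,"ay": 0,"az": 0,"fingers": 1},{"tx": -0.6,"ty": 0.5,"tz": 0,"ax": 0,"ay": 0,"az": 0,"fingers": 1},{"tx": 0,"ty": 0,"tz": 0,"ax": 0,"ay": 0,"az": 0,"fingers": 1}]}}

```text
clock: 52.42
ee_pos: [0.4123, 0.2634, 0.159]
ee_rot: [3.14, 0.003, -0.058]
ft_force: [0.3, -0.8, -0.3]
grip_width: 0.0002
grasp_force: 0.0
```

```bash
python3 - <<'E'
from h import *
o=r.get_obs();print(o['clock'],o['ee_pos'],o['ee_rot'],o['ft_force'])
snap('wrist','w9');snap('scene','s9')
# profile along x at y=.30 and .265 (z .066), brightness
g=np.load('w9.npz')['f'].astype(int).sum(2)//3
for y in (.22,.31):
  print(y,[(round(x,3),int(g[int(p[1]),int(p[0])])) for x in np.arange(.40,.56,.005) for p in [proj('w9',(x,y,.066))] if 0<=p[0]<640 and 0<=p[1]<480])
g=np.load('s9.npz')['f'].astype(int).sum(2)//3
for y in (.22,.35):
  print('s',y,[(round(x,3),int(g[int(p[1]),int(p[0])])) for x in np.arange(.40,.56,.005) for p in [proj('s9',(x,y,.066))]])
E
```

```text
52.425 [0.41231456 0.26340336 0.15899126] [ 3.14039308e+00  2.72284385e-03 -5.77545979e-02] [ 0.25713712 -0.81566542 -0.31036726]
0.22 [(np.float64(0.4), 135), (np.float64(0.405), 131), (np.float64(0.41), 141), (np.float64(0.415), 81), (np.float64(0.42), 81), (np.float64(0.425), 79), (np.float64(0.43), 81), (np.float64(0.435), 139), (np.float64(0.44), 138), (np.float64(0.445), 135), (np.float64(0.45), 138), (np.float64(0.455), 133), (np.float64(0.46), 133), (np.float64(0.465), 135), (np.float64(0.47), 134), (np.float64(0.475), 108), (np.float64(0.48), 72), (np.float64(0.485), 164), (np.float64(0.49), 167), (np.float64(0.495), 178), (np.float64(0.5), 175), (np.float64(0.505), 176), (np.float64(0.51), 177), (np.float64(0.515), 180), (np.float64(0.52), 175), (np.float64(0.525), 175), (np.float64(0.53), 173), (np.float64(0.535), 172), (np.float64(0.54), 169), (np.float64(0.545), 172), (np.float64(0.55), 172)]
0.31 [(np.float64(0.4), 149), (np.float64(0.405), 144), (np.float64(0.41), 149), (np.float64(0.415), 145), (np.float64(0.42), 141), (np.float64(0.425), 143), (np.float64(0.43), 147)
[... 1614 characters left out ...]
at64(0.425), 137), (np.float64(0.43), 137), (np.float64(0.435), 131), (np.float64(0.44), 127), (np.float64(0.445), 125), (np.float64(0.45), 126), (np.float64(0.455), 124), (np.float64(0.46), 124), (np.float64(0.465), 107), (np.float64(0.47), 74), (np.float64(0.475), 65), (np.float64(0.48), 58), (np.float64(0.485), 88), (np.float64(0.49), 70), (np.float64(0.495), 156), (np.float64(0.5), 151), (np.float64(0.505), 143), (np.float64(0.51), 163), (np.float64(0.515), 163), (np.float64(0.52), 163), (np.float64(0.525), 162), (np.float64(0.53), 164), (np.float64(0.535), 164), (np.float64(0.54), 164), (np.float64(0.545), 165), (np.float64(0.55), 166), (np.float64(0.555), 165), (np.float64(0.56), 163)]
```

Request:
{"op": "move_arm", "data": {"rows": [{"tx": 0,"ty": 0,"tz": -0.8,"ax": 0,"ay": 0,"az": 0,"fingers": 1},{"tx": 0,"ty": 0,"tz": -0.8,"ax": 0,"ay": 0,"az": 0,"fingers": 1},{"tx": 0,"ty": 0,"tz": -0.6,"ax": 0,"ay": 0,"az": 0,"fingers": 1},{"tx": 0.3,"ty": -0.02,"tz": 0,"ax": 0,"ay": 0,"az": 0,"fingers": 1},{"tx": 0.3,"ty": -0.02,"tz": 0,"ax": 0,"ay": 0,"az": 0,"fingers": 1},{"tx": 0.3,"ty": -0.02,"tz": 0,"ax": 0,"ay": 0,"az": 0,"fingers": 1},{"tx": 0.3,"ty": -0.02,"tz": 0,"ax": 0,"ay": 0,"az": 0,"fingers": 1},{"tx": 0.3,"ty": -0.02,"tz": 0,"ax": 0,"ay": 0,"az": 0,"fingers": 1}]}}

```text
clock: 53.52
ee_pos: [0.4913, 0.2578, 0.0514]
ee_rot: [-3.141, -0.0, -0.061]
ft_force: [-2.2, 0.0, 0.4]
grip_width: 0.0002
grasp_force: 1.0
```

Request:
{"op": "move_arm", "data": {"rows": [{"tx": 0.4,"ty": -0.02,"tz": 0,"ax": 0,"ay": 0,"az": 0,"fingers": 1},{"tx": 0.4,"ty": -0.02,"tz": 0,"ax": 0,"ay": 0,"az": 0,"fingers": 1},{"tx": 0.4,"ty": -0.02,"tz": 0,"ax": 0,"ay": 0,"az": 0,"fingers": 1},{"tx": 0.4,"ty": -0.02,"tz": 0,"ax": 0,"ay": 0,"az": 0,"fingers": 1},{"tx": 0.4,"ty": -0.02,"tz": 0,"ax": 0,"ay": 0,"az": 0,"fingers": 1}]}}

```text
clock: 54.15
ee_pos: [0.5907, 0.2522, 0.0505]
ee_rot: [3.141, 0.001, -0.061]
ft_force: [-2.0, -0.9, 1.1]
grip_width: 0.0001
grasp_force: 1.1
```

Request:
{"op": "move_arm", "data": {"rows": [{"tx": 0.3,"ty": -0.02,"tz": 0,"ax": 0,"ay": 0,"az": 0,"fingers": 1},{"tx": 0.16,"ty": -0.01,"tz": 0,"ax": 0,"ay": 0,"az": 0,"fingers": 1},{"tx": 0.08,"ty": 0,"tz": 0,"ax": 0,"ay": 0,"az": 0,"fingers": 1},{"tx": 0,"ty": 0,"tz": 0,"ax": 0,"ay": 0,"az": 0,"fingers": 1}]}}

```text
clock: 54.65
ee_pos: [0.6173, 0.2514, 0.051]
ee_rot: [-3.141, -0.001, -0.061]
ft_force: [0.4, 0.1, 1.1]
grip_width: -0.0001
grasp_force: 0.0
```

Request:
{"op": "move_arm", "data": {"rows": [{"tx": 0.1,"ty": 0,"tz": 0,"ax": 0,"ay": 0,"az": 0,"fingers": 1},{"tx": 0.08,"ty": 0,"tz": 0,"ax": 0,"ay": 0,"az": 0,"fingers": 1},{"tx": 0,"ty": 0,"tz": 0,"ax": 0,"ay": 0,"az": 0,"fingers": 1}]}}

```text
clock: 55.02
ee_pos: [0.6187, 0.2515, 0.0506]
ee_rot: [3.138, 0.019, -0.061]
ft_force: [-26.2, -1.5, 16.8]
grip_width: -0.0003
grasp_force: 12.8
```

Request:
{"op": "move_arm", "data": {"rows": [{"tx": -0.6,"ty": 0,"tz": 0,"ax": 0,"ay": 0,"az": 0,"fingers": 1},{"tx": -0.8,"ty": 0,"tz": 0,"ax": 0,"ay": 0,"az": 0,"fingers": 1},{"tx": -0.8,"ty": 0,"tz": 0.5,"ax": 0,"ay": 0,"az": 0,"fingers": 1},{"tx": 0,"ty": 0,"tz": 0.9,"ax": 0,"ay": 0,"az": 0,"fingers": 1},{"tx": 0,"ty": 0,"tz": 0.9,"ax": 0,"ay": 0,"az": 0,"fingers": 1},{"tx": 0,"ty": 0,"tz": 0.9,"ax": 0,"ay": 0,"az": 0,"fingers": 1},{"tx": 0,"ty": 0,"tz": 0.9,"ax": 0,"ay": 0,"az": 0,"fingers": 1},{"tx": 0,"ty": 0,"tz": 0,"ax": 0,"ay": 0,"az": 0,"fingers": 1}]}}

```text
clock: 56.02
ee_pos: [0.5182, 0.2523, 0.2618]
ee_rot: [-3.137, -0.01, -0.061]
ft_force: [0.6, -0.7, 0.3]
grip_width: -0.0002
grasp_force: 0.0
```

```bash
python3 - <<'E'
from h import *
o=r.get_obs();print(o['clock'],o['ee_pos'],o['ft_force'])
snap('wrist','w10');snap('scene','s10')
for n in('w10','s10'):
  g=np.load(n+'.npz')['f'].astype(int).sum(2)//3
  for y in (.17,.31,.34):
    print(n,y,[(int(x*1000+.5),int(g[int(p[1]),int(p[0])])) for x in np.arange(.59,.69,.004) for p in [proj(n,(x,y,.066))] if 0<=p[0]<640 and 0<=p[1]<480])
# beakers rims changed vs s8?
a=np.load('s8.npz')['f'].astype(int);b=np.load('s10.npz')['f'].astype(int)
d=np.abs(a-b).sum(2)[200:330,340:440]>120;print('diff px near beakers',d.sum(),np.argwhere(d).mean(0)+[200,340] if d.any() else '')
E
```

```text
56.025 [0.51822333 0.25228891 0.26179786] [ 0.55351496 -0.67877882  0.34161856]
w10 0.17 [(590, 119), (594, 111), (598, 109), (602, 110), (606, 104), (610, 109), (614, 101), (618, 112), (622, 87), (626, 44), (630, 45), (634, 163), (638, 146), (642, 121), (646, 59), (650, 100), (654, 93), (658, 91), (662, 93), (666, 99), (670, 92), (674, 92), (678, 90), (682, 95), (686, 95)]
w10 0.31 [(590, 141), (594, 137), (598, 141), (602, 134), (606, 128), (610, 123), (614, 125), (618, 127), (622, 126), (626, 122), (630, 120), (634, 62), (638, 111), (642, 114), (646, 153), (650, 159), (654, 92), (658, 70), (662, 105), (666, 104), (670, 105), (674, 103), (678, 103), (682, 104), (686, 101)]
w10 0.34 [(590, 140), (594, 135), (598, 138), (602, 138), (606, 129), (610, 128), (614, 123), (618, 128), (622, 124), (626, 125), (630, 125), (634, 121), (638, 52), (642, 43), (646, 159), (650, 153), (654, 149), (658, 81), (662, 95), (666, 103), (670, 105), (674, 100), (678, 107), (682, 104), (686, 102)]
s10 0.17 [(590, 120), (594, 108), (598, 74), (602, 72), (606, 71), (610, 72), (614, 73), (618, 73), (622, 72), (626, 72), (630, 91), (634, 159), (638, 152), (642, 95), (646, 79), (650, 75), (654, 63), (658, 105), (662, 104), (666, 105), (670, 105), (674, 104), (678, 105), (682, 104), (686, 104)]
s10 0.31 [(590, 135), (594, 134), (598, 132), (602, 132), (606, 83), (610, 79), (614, 74), (618, 73), (622, 65), (626, 64), (630, 64), (634, 77), (638, 73), (642, 132), (646, 156), (650, 155), (654, 99), (658, 98), (662, 53), (666, 105), (670, 108), (674, 108), (678, 109), (682, 108), (686, 107)]
s10 0.34 [(590, 132), (594, 131), (598, 130), (602, 128), (606, 128), (610, 76), (614, 73), (618, 73), (622, 72), (626, 64), (630, 61), (634, 80), (638, 72), (642, 73), (646, 158), (650, 151), (654, 127), (658, 98), (662, 97), (666, 50), (670, 109), (674, 107), (678, 107), (682, 107), (686, 108)]
diff px near beakers 5220 [253.1183908  392.85095785]
```

```bash
python3 -c "
from workcell import r
print(r.finish_job())"
```

```text
the job is handed in; nothing more can be done
None
```

The job is handed in at about 56 s: beaker_1 is on the square mat with the marker standing in it, beaker_2 is on the round mat with both forceps, and the emptied drawer was released by its lever and pushed home. The two forceps overlap in the last picture, so I could not count them there separately.

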